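# Reassemble the electrolysis flow cell

### The arm

A 6-joint arm with a two-finger parallel gripper is mounted at the origin on the work surface. World frame = base frame: x ahead of the robot, y to its left, z up, the work surface at z = 0. Lengths are in m, angles in degrees, forces in N, time in s.
With the tool pointing down it reaches from about 0.35 to 1 m from the base axis. Payload 7.1 kg.
Tool frame: the origin (TCP) lies between the finger pads; the fingertips stand 19 mm ahead of it and the grasp point (between the pads) is the TCP (tcp_to_tips is the distance from the TCP to the fingertips, in m); z points along the fingers, y is the direction in which the jaws open and shut (so a half turn about z gives the same grasp; the last joint's range is limited). The gripper opens to 85 mm and grips with 20 to 120 N. Pads are 22 mm wide; open, the fingers measure 114 mm over their backs; the gripper's body (76 mm by 85 mm) begins 54 mm behind the grasp point. The pads swing forward as they close: fully open they stand 13 mm farther back than shut.
Start: joints at [69.557, 24.242, 93.386, -0, 62.372, -1.089], TCP at [0.207, 0.59, 0.25] pointing down, gripper open.
Joint ranges: [-172.04, 172.04], [-51.8, 120.97], [4.93, 147.93], [-75.15, 255.16], [6.16, 154.13], [-145.62, 145.62]. Speed limits (degrees/s): [136.94, 136.94, 172.46, 180, 180, 180].

### API

Orientations are given as [roll, pitch, yaw] about the fixed x, y, z axes, in that order (R = Rz(yaw) Ry(pitch) Rx(roll)).
In Python, from cell import get_state, get_image, camera_info, job_done, tcp_to_tips gives the robot as it stands.
- The arm moves only by the tool play_rows, never from a script. Its argument "moves" is a list of rows, each an object of numbers: "tx", "ty", "tz": the shift along the tool's x, y, z normalised to -1 to 1, where 1 is 200 mm; "ax", "ay", "az": the turn, a rotation vector about the tool's x, y, z normalised to -1 to 1, where 1 is 90 degrees; "hand": the gripper command: -1 is shut, 1 is fully open, values between are in proportion. A call has exactly 8 rows; each row is the pose to reach, as a shift and turn from the pose commanded when the call began, along the tool's axes at that moment; what a row does not reach only later rows make up. A row lasts 1/8 s, in which the tool goes at most 62.5 mm and 10.7 degrees, less where a joint would pass 70% of its speed; a pose out of reach is approached as far as the arm can. A call with a number of a shift or a turn outside -1 to 1 is refused whole. A call with a gripper value outside its range is refused whole. The fingers move at their own pace and stop on an object; the grip force is fixed at half the most. Time passes only in rows, so rows that repeat a pose let the fingers close, or fill a call up. It gives the time, the measured TCP pose, the force and the opening at its end, in the units of the state.
- get_state(): the state, without advancing time (a new reading comes with each control period).
- get_image(name): name is "side" or "top" or "wrist"; returns the picture (420x560x3 uint8, red, green, blue); there is no depth.
- camera_info(name): a dict with "fx", "fy", "cx", "cy" (pixels), "distortion" ([k1, k2, p1, p2, k3] as OpenCV has them; the pictures are not rectified), "position" and "rotation" of the camera in the world; the wrist camera has in their place "mount" (4x4, takes a point from camera to tool coordinates, whose origin is the TCP and whose axes are the flange's). Camera axes: x right, y up, looking along -z (the intrinsics and any distortion apply to the point x, -y, -z); pixel columns grow to the right and rows downward; lengths in m; the calibration is good to about 2 mm. A picture is of the moment at which its call begins: read the wrist's pose just before it. camera_info takes no time and is no camera call.
- job_done(): hands the job in, once; it reports no verdict.
The state is a dict: "clock": time; "q": joint angles; "joint_vel": joint speeds; "joint_torque": joint torques, N m; "tool_pos": TCP position; "ee_rot": TCP orientation; "force": force on the tool from outside, world axes, zero at the start; "torque": the same for the moment, N m; "gripper_width": finger opening in m.
Only numpy, scipy, OpenCV 4.12 (cv2) and the standard library are available. Lean on these libraries where they do the work, as an engineer would, in place of code of your own. Each camera call takes 0.05 s, during which the arm holds its last target.

### The job

Stack the flow cell on its white base on the lab jack, one part at a time over the steel stud and from the bottom up: the copper plate first, then the blue spacer, then the black graphite plate, and the beige clamp wheel on top. Each part must lie flat on the one below, the three rectangular parts with their long sides along the base's long sides (either end round); lower them, do not drop them. Leave the vial, the rusty ring and the spanner where they are, and let go of everything.

Things in the scene. Friction and masses are not known exactly. Their poses are not given: they have to be found in the camera images.
- cell_seat (a point): Centre of the top face of the white cell base, 76 mm above the table, where the 10 mm steel stud stands; z up, x along the base's long side. The stud rises 52 mm above this point, its last 8 mm tapering to 4 mm. Stacked, the undersides of copper plate, spacer, graphite plate and wheel lie 0, 14, 28 and 42 mm above this point.
- cell: The fixed assembly: green lab jack (100 mm along x, 90 mm along y, 52 mm tall, a black knob out to 64 mm from the centre on its -x side) with the white cell base (76 mm along x, 56 mm along y, 24 mm tall) centred on top and the upright stud. Nothing of it moves. Origin on the table under its centre, same axes as point cell_seat.
- copper_plate: Copper-coloured electrode plate, 0.23 to 0.43 kg, loose. Rectangular block 64 mm long (its x) by 48 mm wide (its y) by 14 mm thick, with an 18 mm diameter vertical hole through its centre; origin at the centre of the underside, z up. A red lug, 12 mm wide and 6 mm thick, at mid-height, sticks out 10 mm beyond its +x end.
- spacer: Blue plastic spacer with thin white lines on top, about 0.085 kg, loose. Rectangular block 64 mm long (its x) by 48 mm wide (its y) by 14 mm thick, with an 18 mm diameter vertical hole through its centre; origin at the centre of the underside, z up. 
- graphite_plate: Black graphite electrode plate, about 0.075 kg, loose. Rectangular block 64 mm long (its x) by 48 mm wide (its y) by 14 mm thick, with an 18 mm diameter vertical hole through its centre; origin at the centre of the underside, z up. A grey lug, 12 mm wide and 6 mm thick, at mid-height, sticks out 10 mm beyond its +x end.
- wheel: Beige round clamp wheel lying flat, about 0.07 kg, loose: 60 mm in diameter, 22 mm tall, an 18 mm diameter hole through its axis (a plain slip fit on the stud, no thread); origin at the centre of the underside, z up.
- vial: Bystander: closed amber glass vial with white cap, upright, 28 mm in diameter, 55 mm tall, loose; origin at the centre of its underside.
- iron_ring: Bystander: rust-brown iron ring weight lying flat, 80 mm outer and 44 mm inner diameter, 24 mm tall, loose; origin at the centre of its underside.
- spanner: Bystander: small steel spanner, 110 mm long along its x, lying flat, loose; origin under its middle.
Mind the look-alikes: they are no part of the job. Leave any pink, red or yellow look-alike of the wheel alone.

How it is judged:
By the outcome, as a careful person would: the job done as asked, in the order asked, and still so for the second after the job is handed in, with the robot touching nothing.
It also fails if it takes over 112 s, if anything falls off the work surface, if the arm or the gripper's body presses on something with over 40 N, if the wrist force passes 120 N, or if a joint passes its speed limit or range.

## Working session

There is one attempt and no reset: what is moved stays moved. The work goes in short steps, Python scripts to look and compute and a tool call to move; the robot and the scene stay as the last step left them, time stands still between calls to the robot, and variables do not carry over. Pictures are saved under pics/ and viewed, and the job is handed in when it is done.

Besides the shell and the picture viewer there is one more tool, called after "Request:" as a command line: name --argument value ..., lists and objects as JSON in quotes. play_rows: Moves the arm, as the interface text tells. Its arguments: {"type":"object","properties":{"moves":{"type":"array","items":{"type":"object","properties":{"tx":{"type":"number"},"ty":{"type":"number"},"tz":{"type":"number"},"ax":{"type":"number"},"ay":{"type":"number"},"az":{"type":"number"},"hand":{"type":"number"}}}}},"required":["moves"]}

```bash
ls; mkdir -p pics; python3 - <<'E'
from cell import *
import cv2
print(get_state())
for n in ["side","top","wrist"]:
    print(n,camera_info(n))
    cv2.imwrite(f"pics/{n}0.png",cv2.cvtColor(get_image(n),cv2.COLOR_RGB2BGR))
print(tcp_to_tips)
E
```

```text
pics
{'clock': 0.0, 'q': array([ 6.95561447e+01,  2.42844845e+01,  9.34344063e+01, -3.48442487e-03,
        6.23709091e+01, -1.08968352e+00]), 'joint_vel': array([ 0.02677863,  0.10370939, -0.00496331, -0.01664126,  0.01486485,
        0.0498605 ]), 'joint_torque': array([-8.99535535e-04, -5.57383561e+01, -2.81747192e+01,  4.49560696e-05,
        7.25381033e-03,  1.87084157e-05]), 'tool_pos': array([0.20694184, 0.58917455, 0.24952469]), 'ee_rot': array([-1.79910158e+02,  1.37623271e-03,  1.60647448e+02]), 'force': array([ 0.01802429, -0.19258981, -0.0023861 ]), 'torque': array([ 0.01809924, -0.04317719,  0.01246456]), 'gripper_width': 0.08524865663223523}
side {'fx': 413.3022299607007, 'fy': 413.3022299607007, 'cx': 279.01326865011146, 'cy': 211.2385026990145, 'distortion': array([-0.00774067,  0.        ,  0.        ,  0.        ,  0.        ]), 'position': array([0.46289382, 0.71440181, 0.59140333]), 'rotation': array([  53.5006829 ,    1.27543701, -172.73225747])}
top {'fx': 508.22651371294694, 'fy': 508.22651371294694, 'cx': 275.34812145261185, 'cy': 212.1764236494489, 'distortion': array([0.05713835, 0.        , 0.        , 0.        , 0.        ]), 'position': array([0.28257901, 0.00560471, 1.20413524]), 'rotation': array([ 12.95246667,  -0.36253521, -92.56465411])}
wrist {'fx': 329.8980074416053, 'fy': 329.8980074416053, 'cx': 284.3362647252404, 'cy': 206.74519441609, 'distortion': array([-0.0129371,  0.       ,  0.       ,  0.       ,  0.       ]), 'mount': array([[ 4.52464178e-04,  9.54763273e-01,  2.97366590e-01,
         7.76163898e-02],
       [ 9.99999622e-01, -6.52720027e-04,  5.74136798e-04,
        -8.99482458e-04],
       [ 7.42261857e-04,  2.97366218e-01, -9.54763207e-01,
        -1.23061282e-01],
       [ 0.00000000e+00,  0.00000000e+00,  0.00000000e+00,
         1.00000000e+00]])}
0.019
```

View pics/top0.png

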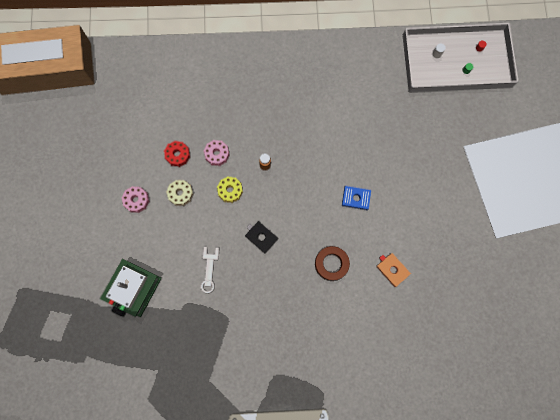

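View pics/side0.png

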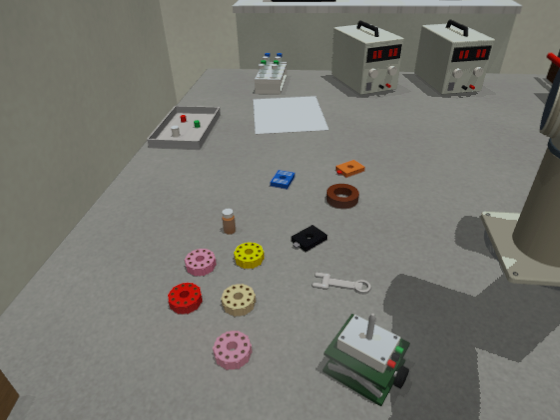

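View pics/wrist0.png

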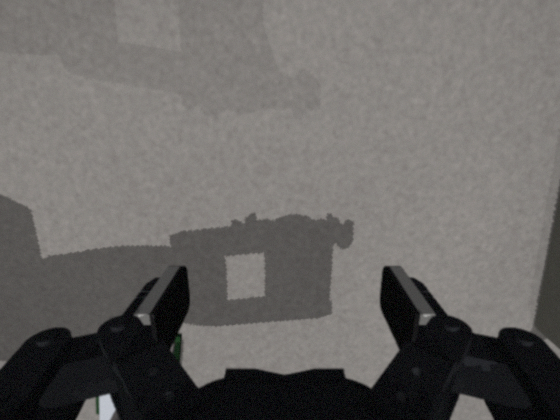

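```bash
cat > h.py <<'E'
import numpy as np, cv2
from scipy.spatial.transform import Rotation as R
from cell import *
def cam(n,st=None):
    c=camera_info(n); K=np.array([[c['fx'],0,c['cx']],[0,c['fy'],c['cy']],[0,0,1.]])
    if n=='wrist':
        M=np.array(c['mount']); Rt=R.from_euler('xyz',st['ee_rot'],degrees=True).as_matrix()
        Rc=Rt@M[:3,:3]; p=Rt@M[:3,3]+st['tool_pos']
    else:
        Rc=R.from_euler('xyz',c['rotation'],degrees=True).as_matrix(); p=np.array(c['position'])
    return K,np.array(c['distortion']),Rc,p
F=np.diag([1,-1,-1.])
def back(C,px,z):
    K,D,Rc,p=C
    u=cv2.undistortPoints(np.array(px,float).reshape(-1,1,2),K,D).reshape(-1,2)
    d=(Rc@F@np.c_[u,np.ones(len(u))].T).T
    t=(z-p[2])/d[:,2]
    return p+d*t[:,None]
def proj(C,P):
    K,D,Rc,p=C
    Q=(F@Rc.T@(np.array(P,float).reshape(-1,3)-p).T).T
    return cv2.projectPoints(Q,np.zeros(3),np.zeros(3),K,D)[0].reshape(-1,2)
def snap(n,name):
    st=get_state(); im=get_image(n); cv2.imwrite(f"pics/{name}.png",im[:,:,::-1]); return im,cam(n,st),st
E
python3 - <<'E'
from h import *
im=cv2.imread('pics/top0.png'); C=cam('top')
for nm,b in dict(cell=(90,245,170,330),wheels=(110,130,250,220),black=(235,210,290,260),cu=(365,240,420,295),blue=(335,180,380,215)).items():
    x0,y0,x1,y1=b; print(nm, back(C,[((x0+x1)/2,(y0+y1)/2)],0.014)[0].round(3))
a=cv2.resize(im[245:330,90:170],None,fx=4,fy=4,interpolation=cv2.INTER_CUBIC)
b=cv2.resize(im[130:215,110:250],None,fx=3.4,fy=4,interpolation=cv2.INTER_CUBIC)
cv2.imwrite('pics/crop1.png',np.hstack([a,b])[:,:800])
s=cv2.imread('pics/side0.png'); cv2.imwrite('pics/crop2.png',cv2.resize(s[300:410,280:430],None,fx=5,fy=5,interpolation=cv2.INTER_CUBIC))
E
```

```text
cell [0.392 0.329 0.014]
wheels [0.659 0.214 0.014]
black [0.501 0.019 0.014]
cu [ 0.411 -0.282  0.014]
blue [ 0.583 -0.214  0.014]
```

View pics/crop1.png

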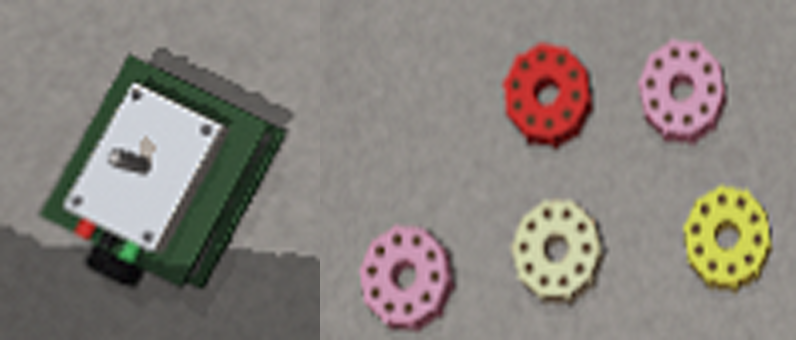

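View pics/crop2.png

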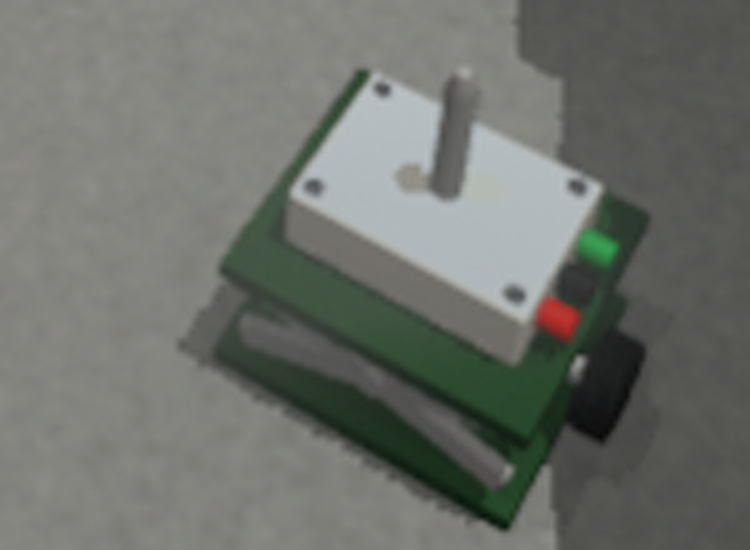

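The beige wheel is at top pixel (179,192). It is the only pale cream one; the others are pink (216,152) and (135,198), red (177,153) and saturated yellow (229,188). The cell is at (130,288), with its knob toward (118,310). Next I measure all the parts.

```bash
cat > meas.py <<'E'
from h import *
im=cv2.imread('pics/top0.png'); C=cam('top')
hsv=cv2.cvtColor(im,cv2.COLOR_BGR2HSV).astype(int)
H,S,V=hsv[...,0],hsv[...,1],hsv[...,2]
def pose(nm,m,box,z,rnd=False):
    mm=np.zeros(m.shape,np.uint8); x0,y0,x1,y1=box; mm[y0:y1,x0:x1]=m[y0:y1,x0:x1]
    # upsample
    n,l,s,c=cv2.connectedComponentsWithStats(mm); k=1+np.argmax(s[1:,4]); mm=(l==k).astype(np.uint8)
    cs,_=cv2.findContours(mm,cv2.RETR_EXTERNAL,cv2.CHAIN_APPROX_NONE)
    pts=max(cs,key=cv2.contourArea).reshape(-1,2)
    P=back(C,pts,z)[:,:2]
    r=cv2.minAreaRect((P*1000).astype(np.float32))
    ys,xs=np.nonzero(mm)
    cen=back(C,np.c_[xs,ys],z)[:,:2]
    print(nm,s[k,4],'mean',cen.mean(0).round(4),'rect',np.round(r[0],1),np.round(r[1],1),round(r[2],1))
pose('base',(S<40)&(V>170),(100,255,155,320),.076)
pose('cu',(H<18)&(H>7)&(S>150),(375,245,415,292),.014)
pose('blue',(H>100)&(H<130)&(S>100),(335,180,380,215),.014)
pose('black',(V<60),(235,210,290,260),.014)
pose('wheel',(H>18)&(H<35)&(S>30)&(V>120),(160,175,197,210),.022)
print(back(C,[(381,258)],.007), back(C,[(119,310)],.03))
E
python3 meas.py
python3 - <<'E'
import cv2,numpy as np
im=cv2.imread('pics/top0.png')
cv2.imwrite('pics/crop3.png',np.hstack([cv2.resize(im[y:y+60,x:x+60],None,fx=4.2,fy=4.2,interpolation=cv2.INTER_CUBIC) for x,y in [(365,238),(327,168),(232,207)]]))
E
```

```text
base 782 mean [0.3898 0.322 ] rect [390.3 322.3] [54.6 73.7] 61.9
cu 18 mean [ 0.4089 -0.29  ] rect [ 408.7 -289.3] [20.3 10.8] 15.1
blue 427 mean [ 0.5836 -0.2107] rect [ 583.9 -210.8] [64.6 49.2] 77.6
black 496 mean [0.4971 0.0225] rect [497.3  22.5] [64.6 47.7] 46.0
wheel 431 mean [0.6148 0.2154] rect [614.4 215.5] [59.5 61.3] 34.8
[[ 0.4354306  -0.25887528  0.007     ]] [[0.34164701 0.34764161 0.03      ]]
```

View pics/crop3.png

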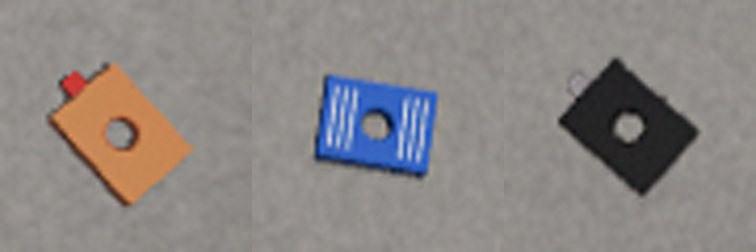

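```bash
cat >> meas.py <<'E'
print(im[270,385],hsv[270,385])
pose('cu2',(H<20)&(H>3)&(S>100)&(V>130),(372,245,415,292),.014)
E
python3 meas.py | tail -2
```

```text
[ 87 136 201] [ 13 145 201]
cu2 520 mean [ 0.4067 -0.2841] rect [ 407.  -284.1] [64.4 47.9] 37.9
```

```bash
cat > plan.py <<'E'
import sys,json,os,numpy as np
# usage: plan.py x y z yaw [commit]
f='cmd.json'
cur=json.load(open(f)) if os.path.exists(f) else [0.207,0.59,0.25,160.647]
x,y,z,yaw=map(float,sys.argv[1:5])
a=np.radians(cur[3]); d=np.array([x-cur[0],y-cur[1]])
X=np.array([np.cos(a),np.sin(a)]);Y=np.array([np.sin(a),-np.cos(a)])
v=[d@X/.2,d@Y/.2,-(z-cur[2])/.2]; w=-(yaw-cur[3])/90
v=[round(t,3) for t in v]; w=round(w,3)
if max(map(abs,v+[w]))>1: print("TOO FAR",v,w); sys.exit()
p=np.array(cur[:2])+.2*(v[0]*X+v[1]*Y)
new=[p[0],p[1],cur[2]-.2*v[2],cur[3]-90*w]
json.dump(new,open(f,'w'))
for k in (.1,.25,.4,.55,.7,.85,1): print(k,[round(k*t,3) for t in v],'az',round(k*w,3))
E
python3 plan.py 0.27 0.42 0.21 155
```

```text
0.1 [np.float64(-0.058), np.float64(-0.07), 0.02] az 0.006
0.25 [np.float64(-0.145), np.float64(-0.174), 0.05] az 0.016
0.4 [np.float64(-0.232), np.float64(-0.279), 0.08] az 0.025
0.55 [np.float64(-0.318), np.float64(-0.384), 0.11] az 0.035
0.7 [np.float64(-0.405), np.float64(-0.489), 0.14] az 0.044
0.85 [np.float64(-0.492), np.float64(-0.593), 0.17] az 0.054
1 [np.float64(-0.579), np.float64(-0.698), 0.2] az 0.063
```

Request:
play_rows --moves '[{"tx":-0.1,"ty":-0.12,"tz":0.04,"az":0.01,"hand":1},{"tx":-0.2,"ty":-0.24,"tz":0.08,"az":0.02,"hand":1},{"tx":-0.3,"ty":-0.37,"tz":0.11,"az":0.03,"hand":1},{"tx":-0.4,"ty":-0.48,"tz":0.14,"az":0.04,"hand":1},{"tx":-0.48,"ty":-0.58,"tz":0.17,"az":0.05,"hand":1},{"tx":-0.54,"ty":-0.65,"tz":0.19,"az":0.06,"hand":1},{"tx":-0.579,"ty":-0.698,"tz":0.2,"az":0.063,"hand":1},{"tx":-0.579,"ty":-0.698,"tz":0.2,"az":0.063,"hand":1}]'

```text
$.moves[0]: bad value
```

```bash
cat cmd.json; python3 plan.py 0.39 0.322 0.23 151.9; cat cmd.json
```

```text
[0.269995033741863, 0.41991347577229543, 0.21, 154.977]0.1 [np.float64(-0.075), np.float64(-0.019), -0.01] az 0.003
0.25 [np.float64(-0.188), np.float64(-0.048), -0.025] az 0.009
0.4 [np.float64(-0.3), np.float64(-0.076), -0.04] az 0.014
0.55 [np.float64(-0.413), np.float64(-0.105), -0.055] az 0.019
0.7 [np.float64(-0.526), np.float64(-0.133), -0.07] az 0.024
0.85 [np.float64(-0.638), np.float64(-0.162), -0.085] az 0.029
1 [np.float64(-0.751), np.float64(-0.19), -0.1] az 0.034
[0.39002365334917233, 0.32194832648356186, 0.22999999999999998, 151.917]
```

Request:
play_rows --moves '[{"tx":-0.1,"ty":-0.12,"tz":0.04,"ax":0,"ay":0,"az":0.01,"hand":1},{"tx":-0.2,"ty":-0.24,"tz":0.08,"ax":0,"ay":0,"az":0.02,"hand":1},{"tx":-0.3,"ty":-0.37,"tz":0.11,"ax":0,"ay":0,"az":0.03,"hand":1},{"tx":-0.4,"ty":-0.48,"tz":0.14,"ax":0,"ay":0,"az":0.04,"hand":1},{"tx":-0.48,"ty":-0.58,"tz":0.17,"ax":0,"ay":0,"az":0.05,"hand":1},{"tx":-0.54,"ty":-0.65,"tz":0.19,"ax":0,"ay":0,"az":0.06,"hand":1},{"tx":-0.579,"ty":-0.698,"tz":0.2,"ax":0,"ay":0,"az":0.063,"hand":1},{"tx":-0.579,"ty":-0.698,"tz":0.2,"ax":0,"ay":0,"az":0.063,"hand":1}]'

```text
clock: 1.15
tool_pos: [0.2703, 0.4192, 0.2103]
ee_rot: [-180.0, -0.0, 154.9]
force: [-0.8, -0.7, -0.1]
gripper_width: 0.085
```

Request:
play_rows --moves '[{"tx":-0.11,"ty":-0.03,"tz":-0.02,"ax":0,"ay":0,"az":0.005,"hand":1},{"tx":-0.25,"ty":-0.06,"tz":-0.04,"ax":0,"ay":0,"az":0.01,"hand":1},{"tx":-0.4,"ty":-0.1,"tz":-0.06,"ax":0,"ay":0,"az":0.02,"hand":1},{"tx":-0.54,"ty":-0.14,"tz":-0.08,"ax":0,"ay":0,"az":0.025,"hand":1},{"tx":-0.66,"ty":-0.17,"tz":-0.09,"ax":0,"ay":0,"az":0.03,"hand":1},{"tx":-0.751,"ty":-0.19,"tz":-0.1,"ax":0,"ay":0,"az":0.034,"hand":1},{"tx":-0.751,"ty":-0.19,"tz":-0.1,"ax":0,"ay":0,"az":0.034,"hand":1},{"tx":-0.751,"ty":-0.19,"tz":-0.1,"ax":0,"ay":0,"az":0.034,"hand":1}]'

```text
clock: 2.15
tool_pos: [0.3898, 0.322, 0.2302]
ee_rot: [-180.0, -0.0, 151.9]
force: [-1.0, 0.1, 0.4]
gripper_width: 0.0851
```

```bash
python3 - <<'E'
from h import *
im,C,st=snap('wrist','w_cell'); print(st['tool_pos'],st['ee_rot'],st['clock'])
np.savez('w_cell.npz',im=im,p=st['tool_pos'],r=st['ee_rot'])
E
```

```text
[0.3897592  0.32202689 0.23023734] [-1.79996162e+02 -1.97013400e-02  1.51928444e+02] 2.15
```

View pics/w_cell.png

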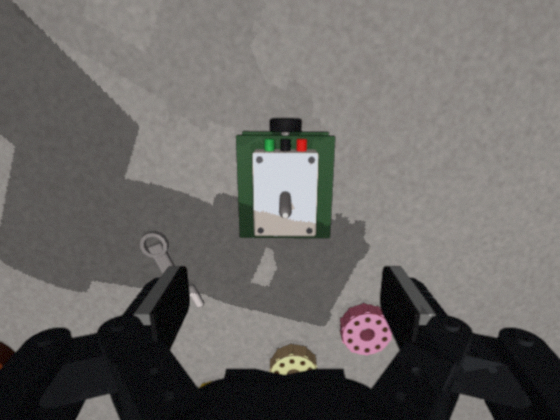

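```bash
cat > wm.py <<'E'
from h import *
def rect(mm,C,z,inv=False):
    mm=cv2.morphologyEx(mm.astype(np.uint8),cv2.MORPH_OPEN,np.ones((7,7),np.uint8))
    n,l,s,c=cv2.connectedComponentsWithStats(mm); k=1+np.argmax(s[1:,4])
    cs,_=cv2.findContours((l==k).astype(np.uint8),cv2.RETR_EXTERNAL,cv2.CHAIN_APPROX_NONE)
    pts=max(cs,key=cv2.contourArea).reshape(-1,2)
    P=back(C,pts,z)[:,:2]*1000
    r=cv2.minAreaRect(P.astype(np.float32))
    return s[k],np.round(r[0],1),np.round(r[1],1),round(r[2],1)
E
python3 - <<'E'
from wm import *
d=np.load('w_cell.npz'); st=dict(tool_pos=d['p'],ee_rot=d['r']); C=cam('wrist',st)
im=d['im'].astype(int)
m=(im.min(2)>110); m[:, :240]=0;m[:,335:]=0;m[:151]=0;m[245:]=0
print(rect(m,C,.076))
q=m.nonzero(); print(q[0].min(),q[0].max(),q[1].min(),q[1].max())
# predicted corners for cell at (.39,.3222),-28.1
a=np.radians(-28.1);X=np.array([np.cos(a),np.sin(a),0]);Y=np.array([-X[1],X[0],0]);o=np.array([.390,.3222,.076])
pr=proj(C,[o+sx*X*.038+sy*Y*.028 for sx,sy in((1,1),(1,-1),(-1,-1),(-1,1))]+[o,o+[0,0,.052]])
print(pr.round(1))
v=cv2.cvtColor(d['im'],cv2.COLOR_RGB2BGR)
v=cv2.resize(v[110:255,210:360],None,fx=4,fy=4,interpolation=cv2.INTER_CUBIC)
for p in pr: cv2.circle(v,tuple(int(t) for t in ((p-[210,110])*4+2)),3,(0,0,255),-1)
cv2.imwrite('pics/w_cell_ov.png',v)
E
```

```text
(array([ 252,  152,   66,   84, 4811], dtype=int32), array([387.7, 321.9]), array([55.9, 74.8]), 62.0)
151 235 252 334
[[316.9 237.6]
 [255.2 237.5]
 [252.9 153.5]
 [319.7 153.6]
 [286.2 197.2]
 [286.5 216.6]]
```

View pics/w_cell_ov.png

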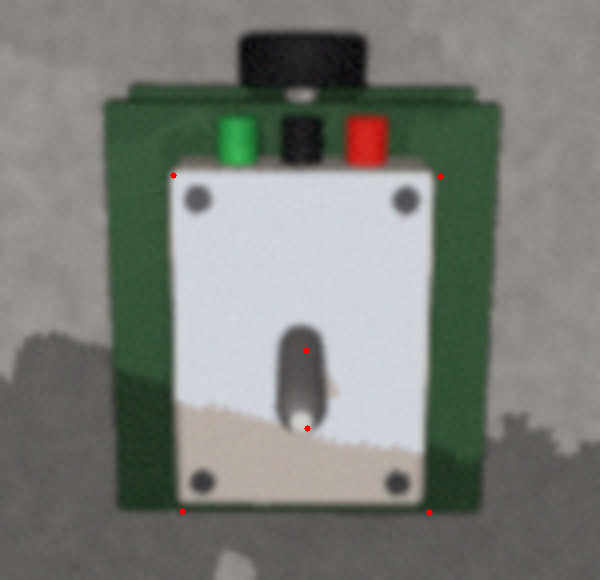

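```bash
python3 - <<'E'
from wm import *
d=np.load('w_cell.npz'); st=dict(tool_pos=d['p'],ee_rot=d['r']); C=cam('wrist',st)
px=np.array([(171,168),(434,168),(180,503),(425,503)])/4-.4+[210,110]
P=back(C,px,.076)[:,:2]; print(P.round(4),P.mean(0))
for i,j in((2,0),(3,1)):
    v=P[j]-P[i];print(np.degrees(np.arctan2(v[1],v[0])),np.hypot(*v))
for i,j in((0,1),(2,3)):
    v=P[j]-P[i];print(np.degrees(np.arctan2(v[1],v[0])),np.hypot(*v))
t=np.array([(301,420)])/4-.4+[210,110]; print(back(C,t,.128))
E
```

```text
[[0.3417 0.3158]
 [0.3676 0.3644]
 [0.4083 0.2802]
 [0.4343 0.3291]] [0.38796848 0.32235783]
151.85474898880247 0.07547619711740945
152.14516043167762 0.07546096868928887
61.96348277913145 0.055050023667007515
61.97947470456274 0.05543253841140041
[[0.38812993 0.32188164 0.128     ]]
```

```bash
for t in "0.43 0.115 0.22 112" "0.43 -0.1 0.2 75" "0.407 -0.284 0.15 37.9"; do python3 plan.py $t|tail -1; cat cmd.json;echo; done
```

```text
1 [np.float64(-0.663), np.float64(-0.819), 0.05] az 0.444
[0.4299033307584514, 0.11501159380970369, 0.21999999999999997, 111.957]
1 [np.float64(-0.997), np.float64(-0.402), 0.1] az 0.411
[0.42989294873923906, -0.09998728965766152, 0.19999999999999996, 74.967]
1 [np.float64(-0.918), np.float64(0.128), 0.25] az 0.412
[0.40699551802855766, -0.28394388145814453, 0.14999999999999997, 37.887]
```

Request:
play_rows --moves '[{"tx":-0.08,"ty":-0.1,"tz":0.01,"ax":0,"ay":0,"az":0.05,"hand":1},{"tx":-0.18,"ty":-0.22,"tz":0.01,"ax":0,"ay":0,"az":0.12,"hand":1},{"tx":-0.28,"ty":-0.35,"tz":0.02,"ax":0,"ay":0,"az":0.19,"hand":1},{"tx":-0.38,"ty":-0.47,"tz":0.03,"ax":0,"ay":0,"az":0.26,"hand":1},{"tx":-0.48,"ty":-0.59,"tz":0.04,"ax":0,"ay":0,"az":0.33,"hand":1},{"tx":-0.58,"ty":-0.71,"tz":0.05,"ax":0,"ay":0,"az":0.39,"hand":1},{"tx":-0.663,"ty":-0.819,"tz":0.05,"ax":0,"ay":0,"az":0.444,"hand":1},{"tx":-0.663,"ty":-0.819,"tz":0.05,"ax":0,"ay":0,"az":0.444,"hand":1}]'

```text
clock: 3.2
tool_pos: [0.4298, 0.1141, 0.2203]
ee_rot: [-180.0, -0.0, 111.9]
force: [0.4, -0.8, -1.0]
gripper_width: 0.0854
```

Request:
play_rows --moves '[{"tx":-0.12,"ty":-0.05,"tz":0.01,"ax":0,"ay":0,"az":0.05,"hand":1},{"tx":-0.27,"ty":-0.11,"tz":0.02,"ax":0,"ay":0,"az":0.11,"hand":1},{"tx":-0.42,"ty":-0.17,"tz":0.04,"ax":0,"ay":0,"az":0.17,"hand":1},{"tx":-0.57,"ty":-0.23,"tz":0.06,"ax":0,"ay":0,"az":0.23,"hand":1},{"tx":-0.72,"ty":-0.29,"tz":0.08,"ax":0,"ay":0,"az":0.29,"hand":1},{"tx":-0.87,"ty":-0.35,"tz":0.09,"ax":0,"ay":0,"az":0.35,"hand":1},{"tx":-0.997,"ty":-0.402,"tz":0.1,"ax":0,"ay":0,"az":0.411,"hand":1},{"tx":-0.997,"ty":-0.402,"tz":0.1,"ax":0,"ay":0,"az":0.411,"hand":1}]'

```text
clock: 4.2
tool_pos: [0.4303, -0.1003, 0.2002]
ee_rot: [180.0, -0.0, 75.0]
force: [-0.2, 0.1, -0.9]
gripper_width: 0.0858
```

Request:
play_rows --moves '[{"tx":-0.12,"ty":0.02,"tz":0.03,"ax":0,"ay":0,"az":0.06,"hand":1},{"tx":-0.28,"ty":0.04,"tz":0.08,"ax":0,"ay":0,"az":0.13,"hand":1},{"tx":-0.45,"ty":0.06,"tz":0.12,"ax":0,"ay":0,"az":0.2,"hand":1},{"tx":-0.62,"ty":0.08,"tz":0.17,"ax":0,"ay":0,"az":0.28,"hand":1},{"tx":-0.78,"ty":0.1,"tz":0.21,"ax":0,"ay":0,"az":0.35,"hand":1},{"tx":-0.88,"ty":0.12,"tz":0.24,"ax":0,"ay":0,"az":0.39,"hand":1},{"tx":-0.918,"ty":0.128,"tz":0.25,"ax":0,"ay":0,"az":0.412,"hand":1},{"tx":-0.918,"ty":0.128,"tz":0.25,"ax":0,"ay":0,"az":0.412,"hand":1}]'

```text
clock: 5.2
tool_pos: [0.4073, -0.2837, 0.1503]
ee_rot: [-180.0, -0.0, 37.9]
force: [0.4, -0.6, -1.2]
gripper_width: 0.0854
```

```bash
python3 - <<'E'
from h import *
im,C,st=snap('wrist','w_cu'); print(st['tool_pos'],st['ee_rot'],st['clock'])
np.savez('w_cu.npz',im=im,p=st['tool_pos'],r=st['ee_rot'])
E
```

```text
[ 0.40731404 -0.28373448  0.15025312] [-1.79972744e+02 -4.11370258e-03  3.79498523e+01] 5.2
```

View pics/w_cu.png

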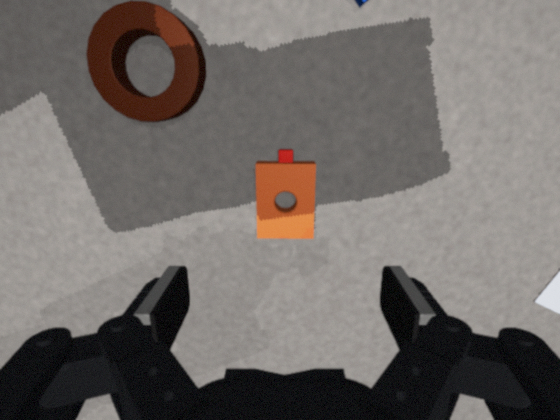

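```bash
cat > m2.py <<'E'
from wm import *
import sys
def load(n):
    d=np.load(n+'.npz'); st=dict(tool_pos=d['p'],ee_rot=d['r']); return d['im'],cam('wrist',st),st
def corners(m,C,z):
    m=m.astype(np.uint8); n,l,s,c=cv2.connectedComponentsWithStats(m); k=1+np.argmax(s[1:,4]); m=(l==k)
    ys,xs=np.nonzero(m); print('bbox px',xs.min(),xs.max(),ys.min(),ys.max())
    cs,_=cv2.findContours(m.astype(np.uint8),cv2.RETR_EXTERNAL,cv2.CHAIN_APPROX_NONE)
    P=back(C,max(cs,key=cv2.contourArea).reshape(-1,2),z)[:,:2]*1000
    print('minrect',[np.round(t,1) for t in cv2.minAreaRect(P.astype(np.float32))])
def hsvof(im):
    h=cv2.cvtColor(im,cv2.COLOR_RGB2HSV).astype(int); return h[...,0],h[...,1],h[...,2]
E
python3 - <<'E'
from m2 import *
im,C,st=load('w_cu'); H,S,V=hsvof(im)
print(im[175,270],im[230,270],im[156,286],H[175,270],H[156,286])
m=(H>=5)&(H<22)&(S>130); m[:150]=0;m[250:]=0;m[:,:240]=0
corners(m,C,.014)
cv2.imwrite('pics/w_cu_c.png',cv2.resize(im[140:250,230:345,::-1],None,fx=5,fy=5,interpolation=cv2.INTER_CUBIC))
E
```

```text
[182  93  49] [224 137  74] [183  36  30] 10 1
bbox px 256 315 161 237
minrect [array([ 406.1, -284.4]), array([64.9, 47.6]), np.float64(37.6)]
```

View pics/w_cu_c.png

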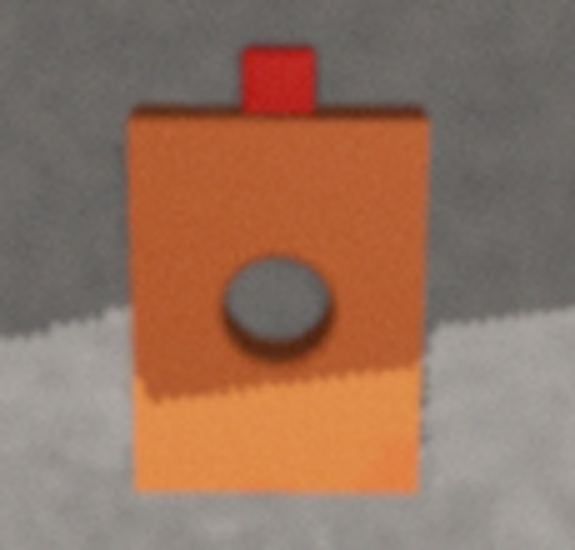

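```bash
cat >> m2.py <<'E'
def fourc(px,off,s,C,z):
    # order: TL,TR,BL,BR
    P=back(C,np.array(px)/s-.5+.5/s+np.array(off),z)[:,:2]
    c=P.mean(0); v=(P[0]-P[2])+(P[1]-P[3]); w=(P[1]-P[0])+(P[3]-P[2])
    print('centre',c.round(4),'long yaw',np.degrees(np.arctan2(v[1],v[0])).round(2),'across',np.degrees(np.arctan2(w[1],w[0])).round(2),'L',np.hypot(*v)/2,'W',np.hypot(*w)/2)
E
python3 - <<'E'
from m2 import *
im,C,st=load('w_cu')
fourc([(130,118),(430,119),(136,492),(418,492)],(230,140),5,C,.014)
E
```

```text
centre [ 0.4053 -0.2853] long yaw 37.58 across -52.09 L 0.06391129796129504 W 0.0477119355392338
```

```bash
python3 plan.py 0.4053 -0.2853 0.020 37.75|tail -1; cat cmd.json
```

```text
1 [np.float64(-0.011), np.float64(0.0), 0.65] az 0.002
[0.4052592264574489, -0.28529491498108045, 0.019999999999999962, 37.707]
```

Request:
play_rows --moves '[{"tx":-0.011,"ty":0,"tz":0.1,"ax":0,"ay":0,"az":0.002,"hand":1},{"tx":-0.011,"ty":0,"tz":0.22,"ax":0,"ay":0,"az":0.002,"hand":1},{"tx":-0.011,"ty":0,"tz":0.34,"ax":0,"ay":0,"az":0.002,"hand":1},{"tx":-0.011,"ty":0,"tz":0.46,"ax":0,"ay":0,"az":0.002,"hand":1},{"tx":-0.011,"ty":0,"tz":0.55,"ax":0,"ay":0,"az":0.002,"hand":1},{"tx":-0.011,"ty":0,"tz":0.61,"ax":0,"ay":0,"az":0.002,"hand":1},{"tx":-0.011,"ty":0,"tz":0.64,"ax":0,"ay":0,"az":0.002,"hand":1},{"tx":-0.011,"ty":0,"tz":0.65,"ax":0,"ay":0,"az":0.002,"hand":0.6}]'

```text
clock: 6.25
tool_pos: [0.4055, -0.2856, 0.0203]
ee_rot: [180.0, -0.0, 37.7]
force: [0.5, 0.6, -0.2]
gripper_width: 0.0698
```

Request:
play_rows --moves '[{"tx":0,"ty":0,"tz":0,"ax":0,"ay":0,"az":0,"hand":0.3},{"tx":0,"ty":0,"tz":0,"ax":0,"ay":0,"az":0,"hand":0},{"tx":0,"ty":0,"tz":0,"ax":0,"ay":0,"az":0,"hand":-1},{"tx":0,"ty":0,"tz":0,"ax":0,"ay":0,"az":0,"hand":-1},{"tx":0,"ty":0,"tz":0,"ax":0,"ay":0,"az":0,"hand":-1},{"tx":0,"ty":0,"tz":0,"ax":0,"ay":0,"az":0,"hand":-1},{"tx":0,"ty":0,"tz":0,"ax":0,"ay":0,"az":0,"hand":-1},{"tx":0,"ty":0,"tz":0,"ax":0,"ay":0,"az":0,"hand":-1}]'

```text
clock: 7.25
tool_pos: [0.4056, -0.2858, 0.0212]
ee_rot: [180.0, -0.0, 37.7]
force: [-0.9, 0.8, 5.0]
gripper_width: 0.0461
```

```bash
for t in "0.41 -0.22 0.15 50" "0.43 -0.02 0.2 85" "0.43 0.18 0.2 120" "0.388 0.322 0.17 152"; do python3 plan.py $t|tail -1; cat cmd.json;echo; done
```

```text
1 [np.float64(0.218), np.float64(-0.244), -0.65] az -0.137
[0.4099060781404238, -0.22002005941297953, 0.14999999999999997, 50.037000000000006]
1 [np.float64(0.831), np.float64(-0.565), -0.25] az -0.388
[0.4300452294802346, -0.020055426081702188, 0.19999999999999996, 84.95700000000001]
1 [np.float64(0.996), np.float64(-0.088), -0.0] az -0.389
[0.43002370703092735, 0.17992057131994643, 0.19999999999999996, 119.96700000000001]
1 [np.float64(0.72), np.float64(0.173), 0.15] az -0.356
[0.3880699835090574, 0.32195241663165985, 0.16999999999999996, 152.007]
```

Request:
play_rows --moves '[{"tx":0,"ty":0,"tz":-0.03,"ax":0,"ay":0,"az":0,"hand":-1},{"tx":0,"ty":0,"tz":-0.12,"ax":0,"ay":0,"az":0,"hand":-1},{"tx":0,"ty":0,"tz":-0.24,"ax":0,"ay":0,"az":0,"hand":-1},{"tx":0.03,"ty":-0.03,"tz":-0.36,"ax":0,"ay":0,"az":-0.01,"hand":-1},{"tx":0.08,"ty":-0.09,"tz":-0.48,"ax":0,"ay":0,"az":-0.04,"hand":-1},{"tx":0.13,"ty":-0.15,"tz":-0.57,"ax":0,"ay":0,"az":-0.08,"hand":-1},{"tx":0.18,"ty":-0.21,"tz":-0.63,"ax":0,"ay":0,"az":-0.12,"hand":-1},{"tx":0.218,"ty":-0.244,"tz":-0.65,"ax":0,"ay":0,"az":-0.137,"hand":-1}]'

```text
clock: 8.25
tool_pos: [0.4101, -0.2196, 0.1513]
ee_rot: [179.9, -0.0, 50.1]
force: [0.1, -0.1, -3.9]
gripper_width: 0.0462
```

Request:
play_rows --moves '[{"tx":0.07,"ty":-0.04,"tz":-0.03,"ax":0,"ay":0,"az":-0.03,"hand":-1},{"tx":0.18,"ty":-0.12,"tz":-0.06,"ax":0,"ay":0,"az":-0.09,"hand":-1},{"tx":0.31,"ty":-0.21,"tz":-0.1,"ax":0,"ay":0,"az":-0.15,"hand":-1},{"tx":0.44,"ty":-0.3,"tz":-0.14,"ax":0,"ay":0,"az":-0.21,"hand":-1},{"tx":0.57,"ty":-0.39,"tz":-0.18,"ax":0,"ay":0,"az":-0.27,"hand":-1},{"tx":0.69,"ty":-0.47,"tz":-0.21,"ax":0,"ay":0,"az":-0.33,"hand":-1},{"tx":0.78,"ty":-0.53,"tz":-0.24,"ax":0,"ay":0,"az":-0.37,"hand":-1},{"tx":0.831,"ty":-0.565,"tz":-0.25,"ax":0,"ay":0,"az":-0.388,"hand":-1}]'

```text
clock: 9.25
tool_pos: [0.43, -0.0191, 0.2003]
ee_rot: [-180.0, 0.0, 85.1]
force: [-0.6, 0.2, -3.3]
gripper_width: 0.0465
```

Request:
play_rows --moves '[{"tx":0.07,"ty":-0.01,"tz":0,"ax":0,"ay":0,"az":-0.03,"hand":-1},{"tx":0.2,"ty":-0.02,"tz":0,"ax":0,"ay":0,"az":-0.08,"hand":-1},{"tx":0.36,"ty":-0.03,"tz":0,"ax":0,"ay":0,"az":-0.14,"hand":-1},{"tx":0.52,"ty":-0.05,"tz":0,"ax":0,"ay":0,"az":-0.2,"hand":-1},{"tx":0.68,"ty":-0.06,"tz":0,"ax":0,"ay":0,"az":-0.27,"hand":-1},{"tx":0.83,"ty":-0.07,"tz":0,"ax":0,"ay":0,"az":-0.33,"hand":-1},{"tx":0.94,"ty":-0.08,"tz":0,"ax":0,"ay":0,"az":-0.37,"hand":-1},{"tx":0.996,"ty":-0.088,"tz":0,"ax":0,"ay":0,"az":-0.389,"hand":-1}]'

```text
clock: 10.25
tool_pos: [0.4298, 0.1804, 0.1999]
ee_rot: [-180.0, -0.0, 120.1]
force: [-0.0, -0.9, -4.0]
gripper_width: 0.0463
```

Request:
play_rows --moves '[{"tx":0.06,"ty":0.01,"tz":0,"ax":0,"ay":0,"az":-0.03,"hand":-1},{"tx":0.18,"ty":0.04,"tz":0,"ax":0,"ay":0,"az":-0.09,"hand":-1},{"tx":0.32,"ty":0.08,"tz":0,"ax":0,"ay":0,"az":-0.16,"hand":-1},{"tx":0.46,"ty":0.11,"tz":0.02,"ax":0,"ay":0,"az":-0.23,"hand":-1},{"tx":0.58,"ty":0.14,"tz":0.06,"ax":0,"ay":0,"az":-0.29,"hand":-1},{"tx":0.67,"ty":0.16,"tz":0.11,"ax":0,"ay":0,"az":-0.33,"hand":-1},{"tx":0.72,"ty":0.173,"tz":0.14,"ax":0,"ay":0,"az":-0.356,"hand":-1},{"tx":0.72,"ty":0.173,"tz":0.15,"ax":0,"ay":0,"az":-0.356,"hand":-1}]'

```text
clock: 11.25
tool_pos: [0.3878, 0.3216, 0.1697]
ee_rot: [-179.9, -0.0, 152.0]
force: [-0.2, 0.1, -3.6]
gripper_width: 0.0465
```

```bash
python3 - <<'E'
from h import *
im,C,st=snap('wrist','w_cu2'); print(st['tool_pos'],st['ee_rot'],st['clock'],st['gripper_width'],st['force'])
s,_,_=snap('side','s_cu2')
cv2.imwrite('pics/cu2.png',np.hstack([cv2.resize(im[100:400,140:430,::-1],(400,414)),cv2.resize(s[240:420,260:440,::-1],(400,414))]))
E
```

```text
[0.38783824 0.32161697 0.16970824] [-1.79940246e+02 -1.83268379e-02  1.52041784e+02] 11.25 0.04653194160560575 [-0.24355998  0.05326817 -3.57082883]
```

View pics/cu2.png

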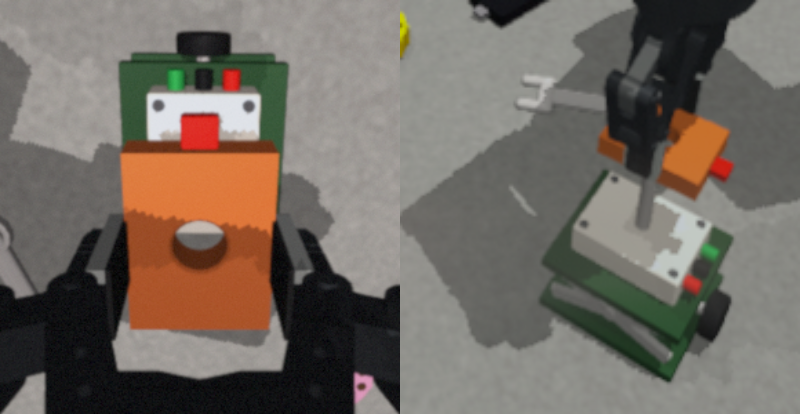

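```bash
python3 - <<'E'
from m2 import *
im=cv2.imread('pics/w_cu2.png'); C=cam('wrist',dict(tool_pos=np.array([.38784,.32162,.1697]),ee_rot=np.array([-179.94,-.018,152.04])))
s=1.3793
fourc([(122,153),(278,153),(131,328),(270,328)],(140,100),s,C,.1625)
E
```

```text
centre [0.3843 0.3225] long yaw 152.25 across 62.13 L 0.06312067014688132 W 0.04733115938201029
```

```bash
python3 - <<'E'
from m2 import *
im=cv2.imread('pics/w_cu2.png'); C=cam('wrist',dict(tool_pos=np.array([.38784,.32162,.1697]),ee_rot=np.array([-179.94,-.018,152.04])))
x0,y0,s=225,200,4
v=cv2.resize(im[y0:y0+145,x0:x0+120],None,fx=s,fy=s,interpolation=cv2.INTER_CUBIC)
def dot(P,c):
    for p in proj(C,P): cv2.circle(v,tuple(int(t) for t in ((p-[x0,y0])*s+1.5)),2,c,-1)
th=np.linspace(0,2*np.pi,40)
ring=lambda c,z,r:[(c[0]+r*np.cos(t),c[1]+r*np.sin(t),z) for t in th]
dot(ring((.388,.322),.120,.005),(255,0,0))   # expected stud shoulder
dot(ring((.388,.322),.128,.002),(255,0,0))
dot(ring((.38784,.32162),.1625,.009),(0,255,0)) # hole if at TCP
dot(ring((.38784,.32162),.1485,.009),(0,180,0))
cv2.imwrite('pics/hole1.png',v)
E
```

View pics/hole1.png

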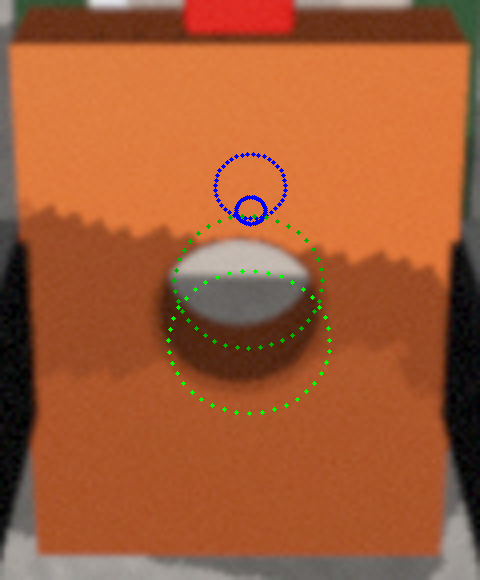

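```bash
cat >> m2.py <<'E'
def pnp(px,off,s,C,L=.064,W=.048):
    px=np.array(px,float)/s-.5+.5/s+np.array(off)
    K,D,Rc,p=C
    # object: x along tool x (image up), y = tool y(image right)
    o=np.array([(L/2,W/2,0),(L/2,-W/2,0),(-L/2,W/2,0),(-L/2,-W/2,0)]) # TL,TR,BL,BR z up => y left
    from itertools import product
    ok,rv,tv=cv2.solvePnP(o,px,K,D,flags=cv2.SOLVEPNP_ITERATIVE)
    Ro=Rc@F@cv2.Rodrigues(rv)[0]; t=Rc@F@tv.ravel()+p
    e=cv2.projectPoints(o,rv,tv,K,D)[0].reshape(-1,2)-px
    print('pnp centre',t.round(4),'rpy',R.from_matrix(Ro).as_euler('xyz',degrees=True).round(2),'err',np.abs(e).max().round(2))
E
python3 - <<'E'
from m2 import *
C=cam('wrist',dict(tool_pos=np.array([.38784,.32162,.1697]),ee_rot=np.array([-179.94,-.018,152.04])))
pnp([(12,43),(470,42),(38,555),(442,553)],(225,200),4,C)
im,C,st=load('w_cu'); pnp([(130,118),(430,119),(136,492),(418,492)],(230,140),5,C)
im,C,st=load('w_cell'); pnp([(171,168),(434,168),(180,503),(425,503)],(210,110),4,C,.076,.056)
E
```

```text
pnp centre [0.3847 0.3222 0.1615] rpy [  0.66   0.23 151.99] err 0.16
pnp centre [ 0.4072 -0.2832  0.012 ] rpy [ 1.1   0.96 37.59] err 0.09
pnp centre [0.3888 0.3219 0.0722] rpy [-6.0000e-02  1.4700e+00  1.5199e+02] err 0.01
```

```bash
cat > sv.py <<'E'
from m2 import *
def over(src,out,plates,box,s,camn='side',seat=(.388,.322)):
    C=cam(camn); im=cv2.imread(src); x0,y0,x1,y1=box
    v=cv2.resize(im[y0:y1,x0:x1],None,fx=s,fy=s,interpolation=cv2.INTER_CUBIC)
    def poly(P,c):
        q=(proj(C,P)-[x0,y0])*s+s/2-.5
        cv2.polylines(v,[np.round(q*8).astype(int).reshape(-1,1,2)],True,c,1,cv2.LINE_AA,3)
    def rect(c,z,yaw,L,W,col):
        a=np.radians(yaw);X=np.array([np.cos(a),np.sin(a)]);Y=np.array([-X[1],X[0]])
        poly([(*(np.array(c[:2])+i*X*L/2+j*Y*W/2),z) for i,j in((1,1),(1,-1),(-1,-1),(-1,1))],col)
    rect(seat,.076,152,.076,.056,(255,0,0))
    poly([(*seat,.076),(*seat,.128)],(255,0,0))
    for c,zb,yaw,col in plates:
        rect(c,zb,yaw,.064,.048,col); rect(c,zb+.014,yaw,.064,.048,col)
    cv2.imwrite(out,v)
E
python3 - <<'E'
from sv import *
u=np.array([-.883,.469])
c0=np.array([.3878,.3216])
over('pics/s_cu2.png','pics/sv1.png',[(c0,.1485,152,(0,255,0)),(c0+u*.0035,.1485,152,(0,0,255))],(300,270,430,400),6)
E
```

```text
(no output)
```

View pics/sv1.png

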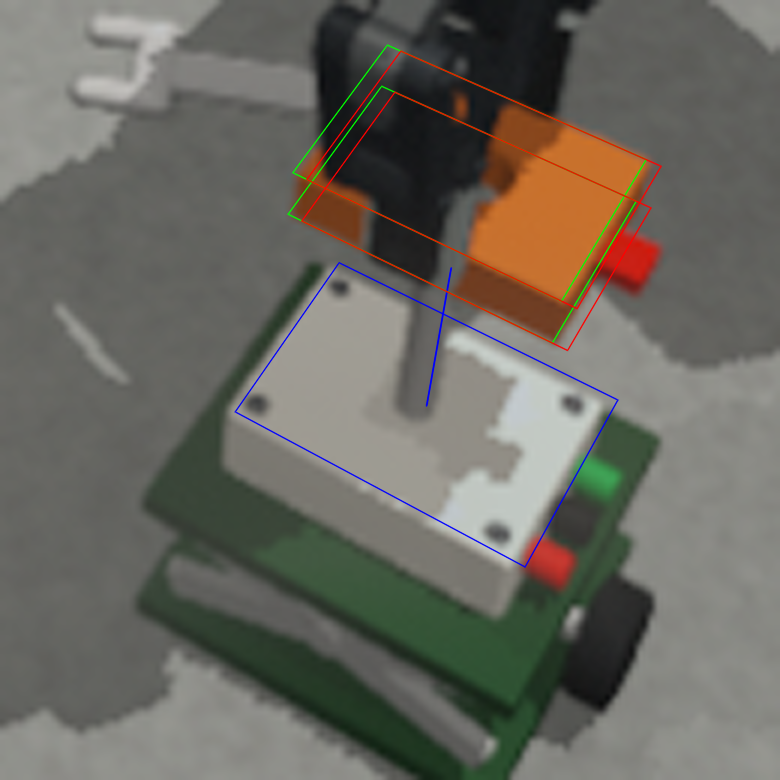

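```bash
python3 - <<'E'
from m2 import *
im=cv2.imread('pics/s_cu2.png'); 
cv2.imwrite('pics/sv2.png',cv2.resize(im[305:380,330:410],None,fx=9,fy=8,interpolation=cv2.INTER_CUBIC))
E
```

```text
(no output)
```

View pics/sv2.png

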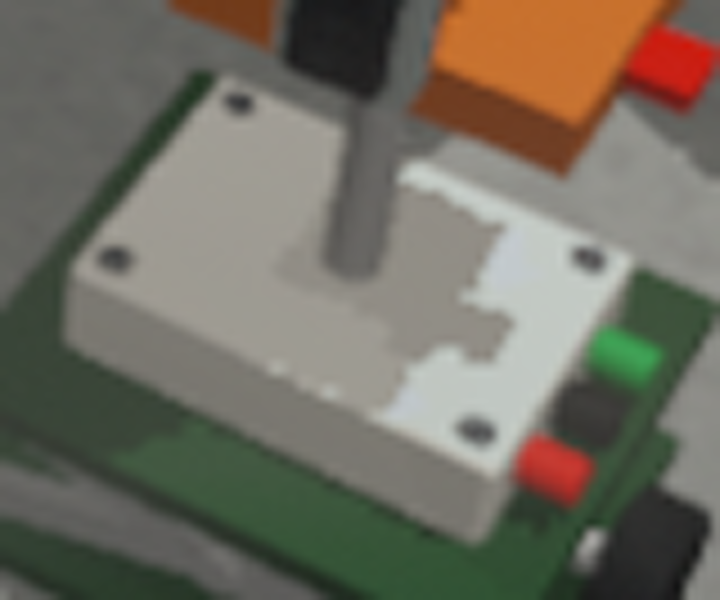

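```bash
python3 - <<'E'
from m2 import *
C=cam('side'); 
px=np.array([(222,76),(72,268),(503,475),(633,258)],float); px=px/[9,8]-.5+[.5/9,.5/8]+[330,305]
P=back(C,px,.076); print(P.round(4), P.mean(0)); print((P[2]-P[1])[:2],(P[3]-P[0])[:2])
for v in (P[2]-P[1],P[3]-P[0]): print(np.degrees(np.arctan2(v[1],v[0])),np.hypot(*v[:2]))
# plate in side: corners right-end top: display sv1 coords (648,160)back,(558? ) 
px=np.array([(648,160),(562,302),(556,342)])/6-.5+.5/6+[300,270]
print(back(C,px[:2],.1625).round(4),back(C,px[2:],.1485).round(4))
u=np.array([-.883,.469]);w=np.array([.469,.883]);c=np.array([.3878,.3216])
print(c+u*.032-w*.024*-1,c+u*.032+w*-.024)
E
```

```text
[[0.4112 0.2813 0.076 ]
 [0.4364 0.3289 0.076 ]
 [0.3698 0.3647 0.076 ]
 [0.3452 0.3167 0.076 ]] [0.39064487 0.32289296 0.076     ]
[-0.06663443  0.03578072] [-0.06601603  0.03543396]
151.76551492001317 0.07563336980369662
151.77541962683011 0.07492450808233057
[[0.3478 0.3156 0.1625]
 [0.3706 0.3581 0.1625]] [[0.3699 0.3576 0.1485]]
[0.3708 0.3578] [0.348288 0.315416]
```

```bash
python3 plan.py 0.3912 0.3222 0.12 152|tail -1; cat cmd.json
```

```text
1 [np.float64(-0.013), np.float64(0.008), 0.25] az 0.0
[0.39111677825997815, 0.3221448789546265, 0.11999999999999995, 152.007]
```

Request:
play_rows --moves '[{"tx":-0.013,"ty":0.008,"tz":0,"ax":0,"ay":0,"az":0,"hand":-1},{"tx":-0.013,"ty":0.008,"tz":0.02,"ax":0,"ay":0,"az":0,"hand":-1},{"tx":-0.013,"ty":0.008,"tz":0.06,"ax":0,"ay":0,"az":0,"hand":-1},{"tx":-0.013,"ty":0.008,"tz":0.1,"ax":0,"ay":0,"az":0,"hand":-1},{"tx":-0.013,"ty":0.008,"tz":0.14,"ax":0,"ay":0,"az":0,"hand":-1},{"tx":-0.013,"ty":0.008,"tz":0.18,"ax":0,"ay":0,"az":0,"hand":-1},{"tx":-0.013,"ty":0.008,"tz":0.22,"ax":0,"ay":0,"az":0,"hand":-1},{"tx":-0.013,"ty":0.008,"tz":0.25,"ax":0,"ay":0,"az":0,"hand":-1}]'

```text
clock: 12.35
tool_pos: [0.3911, 0.3218, 0.1197]
ee_rot: [-180.0, -0.0, 152.0]
force: [-0.0, 0.3, -3.7]
gripper_width: 0.0463
```

```bash
python3 - <<'E'
from h import *
im,C,st=snap('wrist','w_cu3'); print(st['tool_pos'],st['ee_rot'],st['clock'],st['gripper_width'],st['force'])
s,_,_=snap('side','s_cu3')
cv2.imwrite('pics/cu3.png',np.hstack([cv2.resize(im[100:400,140:430,::-1],(400,414)),cv2.resize(s[260:400,290:430,::-1],(400,414))]))
E
```

```text
[0.39111667 0.32176701 0.11968469] [-1.79976380e+02 -9.56098509e-03  1.52010730e+02] 12.35 0.046310826373079386 [-0.02908534  0.29406108 -3.74160847]
```

View pics/cu3.png

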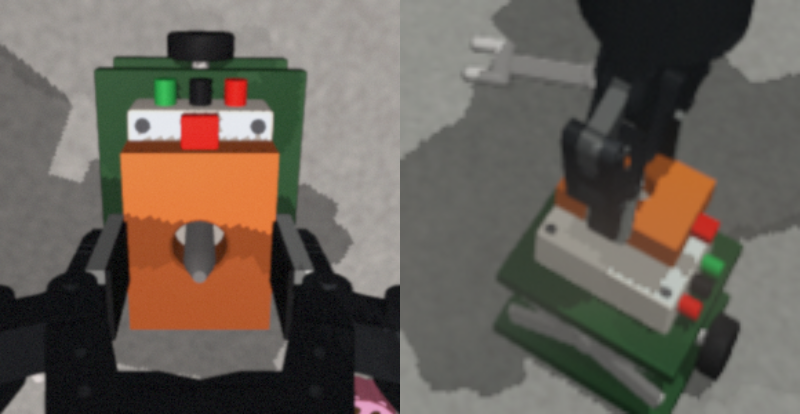

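```bash
python3 - <<'E'
from m2 import *
im=cv2.imread('pics/w_cu3.png'); C=cam('wrist',dict(tool_pos=np.array([.39112,.32177,.11968]),ee_rot=np.array([-179.976,-.01,152.01])))
x0,y0,s=225,200,4
v=cv2.resize(im[y0:y0+145,x0:x0+120],None,fx=s,fy=s,interpolation=cv2.INTER_CUBIC)
def dot(P,c):
    for p in proj(C,P): cv2.circle(v,tuple(int(t) for t in ((p-[x0,y0])*s+1.5)),1,c,-1)
th=np.linspace(0,2*np.pi,60)
ring=lambda c,z,r:[(c[0]+r*np.cos(t),c[1]+r*np.sin(t),z) for t in th]
u=np.array([-.883,.469]);c=np.array([.39112,.32177])
h=c+u*.003
dot(ring(h,.1125,.009),(0,255,0))
dot(ring(h,.1125,.005),(255,0,0))
dot(ring(h,.12,.005),(255,0,0)); dot(ring(h,.128,.002),(255,0,0))
cv2.imwrite('pics/hole2.png',v)
E
```

```text
(no output)
```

View pics/hole2.png

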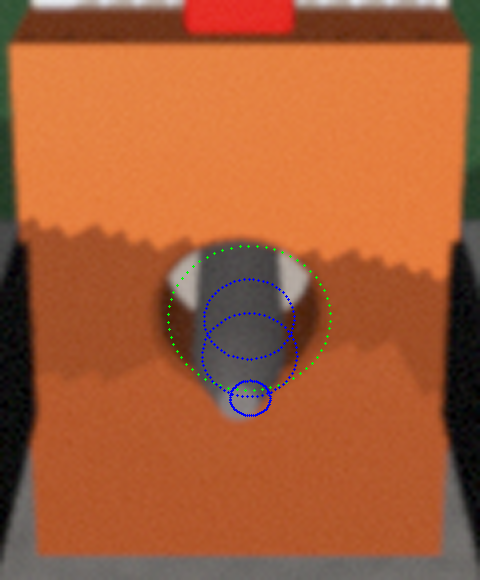

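```bash
python3 plan.py 0.3918 0.3212 0.0975 152|tail -1; cat cmd.json
```

```text
1 [np.float64(-0.005), np.float64(-0.003), 0.112] az 0.0
[0.3917181649908885, 0.3211457123019179, 0.09759999999999995, 152.007]
```

Request:
play_rows --moves '[{"tx":-0.005,"ty":-0.003,"tz":0.01,"ax":0,"ay":0,"az":0,"hand":-1},{"tx":-0.005,"ty":-0.003,"tz":0.04,"ax":0,"ay":0,"az":0,"hand":-1},{"tx":-0.005,"ty":-0.003,"tz":0.07,"ax":0,"ay":0,"az":0,"hand":-1},{"tx":-0.005,"ty":-0.003,"tz":0.09,"ax":0,"ay":0,"az":0,"hand":-1},{"tx":-0.005,"ty":-0.003,"tz":0.1,"ax":0,"ay":0,"az":0,"hand":-1},{"tx":-0.005,"ty":-0.003,"tz":0.107,"ax":0,"ay":0,"az":0,"hand":-1},{"tx":-0.005,"ty":-0.003,"tz":0.112,"ax":0,"ay":0,"az":0,"hand":-1},{"tx":-0.005,"ty":-0.003,"tz":0.112,"ax":0,"ay":0,"az":0,"hand":-1}]'

```text
clock: 13.45
tool_pos: [0.3918, 0.3208, 0.098]
ee_rot: [180.0, 0.0, 152.0]
force: [-0.8, 0.3, -3.8]
gripper_width: 0.0464
```

Request:
play_rows --moves '[{"tx":0,"ty":0,"tz":0.001,"ax":0,"ay":0,"az":0,"hand":-1},{"tx":0,"ty":0,"tz":0.002,"ax":0,"ay":0,"az":0,"hand":-1},{"tx":0,"ty":0,"tz":0.003,"ax":0,"ay":0,"az":0,"hand":-1},{"tx":0,"ty":0,"tz":0.004,"ax":0,"ay":0,"az":0,"hand":-1},{"tx":0,"ty":0,"tz":0.005,"ax":0,"ay":0,"az":0,"hand":-1},{"tx":0,"ty":0,"tz":0.006,"ax":0,"ay":0,"az":0,"hand":-1},{"tx":0,"ty":0,"tz":0.007,"ax":0,"ay":0,"az":0,"hand":-1},{"tx":0,"ty":0,"tz":0.008,"ax":0,"ay":0,"az":0,"hand":-1}]'

```text
clock: 14.45
tool_pos: [0.3919, 0.3208, 0.0971]
ee_rot: [180.0, 0.0, 152.0]
force: [-4.8, -2.2, 12.0]
gripper_width: 0.0463
```

Request:
play_rows --moves '[{"tx":0,"ty":0,"tz":-0.003,"ax":0,"ay":0,"az":0,"hand":-1},{"tx":0,"ty":0,"tz":-0.003,"ax":0,"ay":0,"az":0,"hand":0.2},{"tx":0,"ty":0,"tz":-0.003,"ax":0,"ay":0,"az":0,"hand":0.4},{"tx":0,"ty":0,"tz":-0.003,"ax":0,"ay":0,"az":0,"hand":0.7},{"tx":0,"ty":0,"tz":-0.003,"ax":0,"ay":0,"az":0,"hand":1},{"tx":0,"ty":0,"tz":-0.003,"ax":0,"ay":0,"az":0,"hand":1},{"tx":0,"ty":0,"tz":-0.02,"ax":0,"ay":0,"az":0,"hand":1},{"tx":0,"ty":0,"tz":-0.08,"ax":0,"ay":0,"az":0,"hand":1}]'

```text
clock: 15.45
tool_pos: [0.3915, 0.3205, 0.1124]
ee_rot: [-179.9, -0.0, 152.0]
force: [-0.1, 0.8, -0.6]
gripper_width: 0.0851
```

```bash
python3 - <<'E'
import json
c=json.load(open('cmd.json')); c[2]-=.0016; c[2]+=.016; json.dump(c,open('cmd.json','w'))
E
cat cmd.json; for t in "0.39 0.321 0.22 140" "0.46 0.125 0.22 120" "0.55 -0.045 0.2 95" "0.583 -0.211 0.15 77.6"; do python3 plan.py $t|tail -1; cat cmd.json;echo; done
```

```text
[0.3917181649908885, 0.3211457123019179, 0.11199999999999995, 152.007]1 [np.float64(0.007), np.float64(-0.005), -0.54] az 0.133
[0.39001259438374725, 0.3209198165205148, 0.21999999999999997, 140.037]
1 [np.float64(-0.897), np.float64(-0.526), -0.0] az 0.223
[0.45994620564151173, 0.1250609642404918, 0.21999999999999997, 119.96700000000001]
1 [np.float64(-0.962), np.float64(-0.035), 0.1] az 0.277
[0.5499860288901544, -0.04511421088606185, 0.19999999999999996, 95.037]
1 [np.float64(-0.841), np.float64(0.092), 0.25] az 0.194
[0.5830827702702343, -0.21104915509619532, 0.14999999999999997, 77.577]
```

Request:
play_rows --moves '[{"tx":0,"ty":0,"tz":-0.1,"ax":0,"ay":0,"az":0,"hand":1},{"tx":0,"ty":0,"tz":-0.22,"ax":0,"ay":0,"az":0,"hand":1},{"tx":0,"ty":0,"tz":-0.34,"ax":0,"ay":0,"az":0,"hand":1},{"tx":0.007,"ty":-0.005,"tz":-0.44,"ax":0,"ay":0,"az":0.04,"hand":1},{"tx":0.007,"ty":-0.005,"tz":-0.51,"ax":0,"ay":0,"az":0.09,"hand":1},{"tx":0.007,"ty":-0.005,"tz":-0.54,"ax":0,"ay":0,"az":0.133,"hand":1},{"tx":0.007,"ty":-0.005,"tz":-0.54,"ax":0,"ay":0,"az":0.133,"hand":1},{"tx":0.007,"ty":-0.005,"tz":-0.54,"ax":0,"ay":0,"az":0.133,"hand":1}]'

```text
clock: 16.45
tool_pos: [0.39, 0.3205, 0.2204]
ee_rot: [180.0, 0.0, 140.1]
force: [-0.0, -0.1, 0.3]
gripper_width: 0.0853
```

```bash
python3 - <<'E'
from h import *
im,C,st=snap('wrist','w_cu4'); print(st['tool_pos'],st['ee_rot'],st['clock'])
np.savez('w_cu4.npz',im=im,p=st['tool_pos'],r=st['ee_rot'])
cv2.imwrite('pics/cu4.png',cv2.resize(im[100:260,200:370,::-1],None,fx=3.5,fy=3.5,interpolation=cv2.INTER_CUBIC))
E
```

```text
[0.38998705 0.32050619 0.22044538] [1.79994788e+02 2.27540736e-03 1.40112927e+02] 16.45
```

View pics/cu4.png

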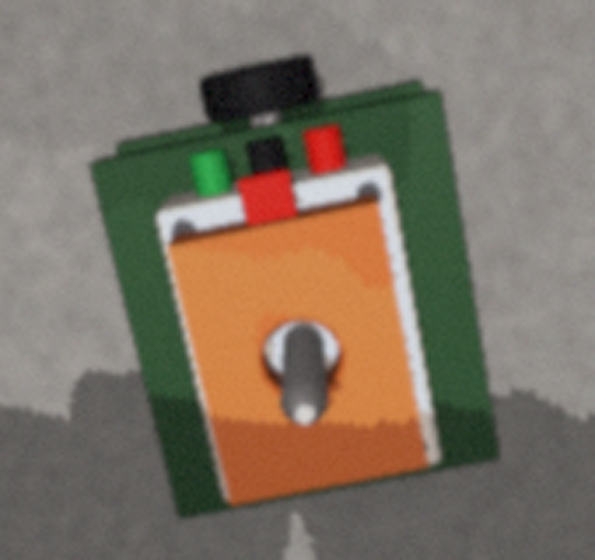

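Request:
play_rows --moves '[{"tx":-0.1,"ty":-0.06,"tz":0,"ax":0,"ay":0,"az":0.03,"hand":1},{"tx":-0.24,"ty":-0.14,"tz":0,"ax":0,"ay":0,"az":0.06,"hand":1},{"tx":-0.38,"ty":-0.22,"tz":0,"ax":0,"ay":0,"az":0.1,"hand":1},{"tx":-0.52,"ty":-0.31,"tz":0,"ax":0,"ay":0,"az":0.13,"hand":1},{"tx":-0.66,"ty":-0.39,"tz":0,"ax":0,"ay":0,"az":0.17,"hand":1},{"tx":-0.79,"ty":-0.47,"tz":0,"ax":0,"ay":0,"az":0.2,"hand":1},{"tx":-0.897,"ty":-0.526,"tz":0,"ax":0,"ay":0,"az":0.223,"hand":1},{"tx":-0.897,"ty":-0.526,"tz":0,"ax":0,"ay":0,"az":0.223,"hand":1}]'

```text
clock: 17.5
tool_pos: [0.4603, 0.1236, 0.22]
ee_rot: [-180.0, -0.0, 119.9]
force: [0.4, 0.5, -0.3]
gripper_width: 0.0857
```

Request:
play_rows --moves '[{"tx":-0.12,"ty":-0.01,"tz":0.01,"ax":0,"ay":0,"az":0.03,"hand":1},{"tx":-0.27,"ty":-0.01,"tz":0.03,"ax":0,"ay":0,"az":0.08,"hand":1},{"tx":-0.42,"ty":-0.02,"tz":0.05,"ax":0,"ay":0,"az":0.12,"hand":1},{"tx":-0.57,"ty":-0.02,"tz":0.06,"ax":0,"ay":0,"az":0.16,"hand":1},{"tx":-0.72,"ty":-0.03,"tz":0.08,"ax":0,"ay":0,"az":0.21,"hand":1},{"tx":-0.86,"ty":-0.03,"tz":0.09,"ax":0,"ay":0,"az":0.25,"hand":1},{"tx":-0.962,"ty":-0.035,"tz":0.1,"ax":0,"ay":0,"az":0.277,"hand":1},{"tx":-0.962,"ty":-0.035,"tz":0.1,"ax":0,"ay":0,"az":0.277,"hand":1}]'

```text
clock: 18.5
tool_pos: [0.5504, -0.0458, 0.2]
ee_rot: [-180.0, -0.0, 95.0]
force: [-0.4, 0.1, -0.1]
gripper_width: 0.0851
```

Request:
play_rows --moves '[{"tx":-0.12,"ty":0.01,"tz":0.03,"ax":0,"ay":0,"az":0.03,"hand":1},{"tx":-0.27,"ty":0.03,"tz":0.08,"ax":0,"ay":0,"az":0.06,"hand":1},{"tx":-0.42,"ty":0.05,"tz":0.12,"ax":0,"ay":0,"az":0.1,"hand":1},{"tx":-0.57,"ty":0.06,"tz":0.17,"ax":0,"ay":0,"az":0.13,"hand":1},{"tx":-0.71,"ty":0.08,"tz":0.21,"ax":0,"ay":0,"az":0.16,"hand":1},{"tx":-0.8,"ty":0.09,"tz":0.24,"ax":0,"ay":0,"az":0.18,"hand":1},{"tx":-0.841,"ty":0.092,"tz":0.25,"ax":0,"ay":0,"az":0.194,"hand":1},{"tx":-0.841,"ty":0.092,"tz":0.25,"ax":0,"ay":0,"az":0.194,"hand":1}]'

```text
clock: 19.5
tool_pos: [0.583, -0.2111, 0.1503]
ee_rot: [-180.0, -0.0, 77.6]
force: [-0.1, 0.8, -0.1]
gripper_width: 0.0852
```

```bash
python3 - <<'E'
from h import *
im,C,st=snap('wrist','w_bl'); print(st['tool_pos'],st['ee_rot'],st['clock'])
np.savez('w_bl.npz',im=im,p=st['tool_pos'],r=st['ee_rot'])
cv2.imwrite('pics/bl_c.png',cv2.resize(im[140:250,230:345,::-1],None,fx=5,fy=5,interpolation=cv2.INTER_CUBIC))
E
```

```text
[ 0.58301658 -0.21106705  0.15025818] [-1.79975410e+02 -1.25795864e-02  7.75818180e+01] 19.5
```

View pics/bl_c.png

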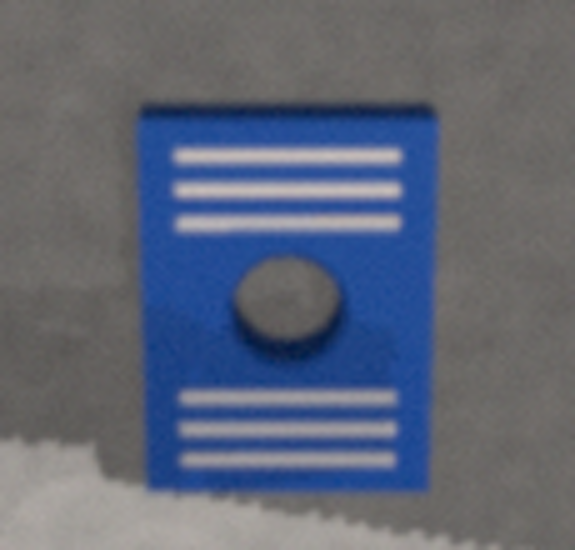

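```bash
python3 - <<'E'
from m2 import *
im,C,st=load('w_bl')
fourc([(140,118),(438,118),(147,490),(429,490)],(230,140),5,C,.014)
E
```

```text
centre [ 0.5833 -0.2125] long yaw 77.61 across -12.35 L 0.06357529033754021 W 0.04752480729611441
```

```bash
python3 plan.py 0.5833 -0.2125 0.0216 77.6|tail -1; cat cmd.json;echo; for t in "0.56 -0.14 0.16 90"  "0.49 0.04 0.2 110" "0.44 0.2 0.2 132" "0.3918 0.3212 0.17 152"; do python3 plan.py $t|tail -1; cat cmd.json;echo; done
```

```text
1 [np.float64(-0.007), np.float64(0.003), 0.642] az -0.0
[0.5833675435501205, -0.21254545191804008, 0.021599999999999953, 77.577]
1 [np.float64(0.329), np.float64(-0.192), -0.692] az -0.138
[0.5600220222019933, -0.1400252021047353, 0.15999999999999995, 89.997]
1 [np.float64(0.9), np.float64(-0.35), -0.2] az -0.222
[0.4900314470759042, 0.03997846283995213, 0.19999999999999996, 109.977]
1 [np.float64(0.837), np.float64(0.038), -0.0] az -0.245
[0.43998313257564775, 0.1999024642146158, 0.19999999999999996, 132.02700000000002]
1 [np.float64(0.612), np.float64(0.227), 0.15] az -0.222
[0.39176314691216435, 0.3212192107198426, 0.16999999999999996, 152.007]
```

Request:
play_rows --moves '[{"tx":-0.007,"ty":0.003,"tz":0.1,"ax":0,"ay":0,"az":0,"hand":1},{"tx":-0.007,"ty":0.003,"tz":0.22,"ax":0,"ay":0,"az":0,"hand":1},{"tx":-0.007,"ty":0.003,"tz":0.34,"ax":0,"ay":0,"az":0,"hand":1},{"tx":-0.007,"ty":0.003,"tz":0.46,"ax":0,"ay":0,"az":0,"hand":1},{"tx":-0.007,"ty":0.003,"tz":0.55,"ax":0,"ay":0,"az":0,"hand":1},{"tx":-0.007,"ty":0.003,"tz":0.61,"ax":0,"ay":0,"az":0,"hand":1},{"tx":-0.007,"ty":0.003,"tz":0.635,"ax":0,"ay":0,"az":0,"hand":1},{"tx":-0.007,"ty":0.003,"tz":0.642,"ax":0,"ay":0,"az":0,"hand":0.6}]'

```text
clock: 20.55
tool_pos: [0.5837, -0.2129, 0.022]
ee_rot: [180.0, 0.0, 77.6]
force: [0.1, 0.1, -0.4]
gripper_width: 0.0697
```

Request:
play_rows --moves '[{"tx":0,"ty":0,"tz":0,"ax":0,"ay":0,"az":0,"hand":0.3},{"tx":0,"ty":0,"tz":0,"ax":0,"ay":0,"az":0,"hand":0.2},{"tx":0,"ty":0,"tz":0,"ax":0,"ay":0,"az":0,"hand":0.1},{"tx":0,"ty":0,"tz":0,"ax":0,"ay":0,"az":0,"hand":-1},{"tx":0,"ty":0,"tz":0,"ax":0,"ay":0,"az":0,"hand":-1},{"tx":0,"ty":0,"tz":0,"ax":0,"ay":0,"az":0,"hand":-1},{"tx":0,"ty":0,"tz":0,"ax":0,"ay":0,"az":0,"hand":-1},{"tx":0,"ty":0,"tz":0,"ax":0,"ay":0,"az":0,"hand":-1}]'

```text
clock: 21.55
tool_pos: [0.5839, -0.2131, 0.023]
ee_rot: [179.9, 0.0, 77.6]
force: [-0.8, 1.5, 7.6]
gripper_width: 0.0457
```

Request:
play_rows --moves '[{"tx":0,"ty":0,"tz":-0.03,"ax":0,"ay":0,"az":0,"hand":-1},{"tx":0,"ty":0,"tz":-0.12,"ax":0,"ay":0,"az":0,"hand":-1},{"tx":0,"ty":0,"tz":-0.24,"ax":0,"ay":0,"az":0,"hand":-1},{"tx":0.04,"ty":-0.02,"tz":-0.38,"ax":0,"ay":0,"az":-0.02,"hand":-1},{"tx":0.12,"ty":-0.07,"tz":-0.51,"ax":0,"ay":0,"az":-0.05,"hand":-1},{"tx":0.21,"ty":-0.12,"tz":-0.61,"ax":0,"ay":0,"az":-0.09,"hand":-1},{"tx":0.28,"ty":-0.17,"tz":-0.67,"ax":0,"ay":0,"az":-0.12,"hand":-1},{"tx":0.329,"ty":-0.192,"tz":-0.692,"ax":0,"ay":0,"az":-0.138,"hand":-1}]'

```text
clock: 22.55
tool_pos: [0.5599, -0.1396, 0.1614]
ee_rot: [179.9, 0.0, 90.1]
force: [0.6, 0.1, -1.2]
gripper_width: 0.0464
```

Request:
play_rows --moves '[{"tx":0.07,"ty":-0.03,"tz":-0.02,"ax":0,"ay":0,"az":-0.02,"hand":-1},{"tx":0.19,"ty":-0.07,"tz":-0.04,"ax":0,"ay":0,"az":-0.05,"hand":-1},{"tx":0.33,"ty":-0.13,"tz":-0.07,"ax":0,"ay":0,"az":-0.08,"hand":-1},{"tx":0.47,"ty":-0.18,"tz":-0.1,"ax":0,"ay":0,"az":-0.12,"hand":-1},{"tx":0.61,"ty":-0.24,"tz":-0.14,"ax":0,"ay":0,"az":-0.15,"hand":-1},{"tx":0.75,"ty":-0.29,"tz":-0.17,"ax":0,"ay":0,"az":-0.19,"hand":-1},{"tx":0.85,"ty":-0.33,"tz":-0.19,"ax":0,"ay":0,"az":-0.21,"hand":-1},{"tx":0.9,"ty":-0.35,"tz":-0.2,"ax":0,"ay":0,"az":-0.222,"hand":-1}]'

```text
clock: 23.55
tool_pos: [0.4893, 0.0406, 0.2]
ee_rot: [-179.9, -0.0, 110.1]
force: [0.7, -0.5, -0.8]
gripper_width: 0.0459
```

Request:
play_rows --moves '[{"tx":0.07,"ty":0,"tz":0,"ax":0,"ay":0,"az":-0.02,"hand":-1},{"tx":0.18,"ty":0.01,"tz":0,"ax":0,"ay":0,"az":-0.05,"hand":-1},{"tx":0.31,"ty":0.01,"tz":0,"ax":0,"ay":0,"az":-0.09,"hand":-1},{"tx":0.44,"ty":0.02,"tz":0,"ax":0,"ay":0,"az":-0.13,"hand":-1},{"tx":0.57,"ty":0.03,"tz":0,"ax":0,"ay":0,"az":-0.17,"hand":-1},{"tx":0.7,"ty":0.03,"tz":0,"ax":0,"ay":0,"az":-0.2,"hand":-1},{"tx":0.79,"ty":0.04,"tz":0,"ax":0,"ay":0,"az":-0.23,"hand":-1},{"tx":0.837,"ty":0.038,"tz":0,"ax":0,"ay":0,"az":-0.245,"hand":-1}]'

```text
clock: 24.55
tool_pos: [0.44, 0.2003, 0.2002]
ee_rot: [-180.0, 0.0, 132.2]
force: [0.3, -1.0, -1.4]
gripper_width: 0.046
```

Request:
play_rows --moves '[{"tx":0.06,"ty":0.02,"tz":0,"ax":0,"ay":0,"az":-0.02,"hand":-1},{"tx":0.16,"ty":0.06,"tz":0,"ax":0,"ay":0,"az":-0.06,"hand":-1},{"tx":0.28,"ty":0.1,"tz":0.02,"ax":0,"ay":0,"az":-0.1,"hand":-1},{"tx":0.4,"ty":0.15,"tz":0.05,"ax":0,"ay":0,"az":-0.14,"hand":-1},{"tx":0.51,"ty":0.19,"tz":0.09,"ax":0,"ay":0,"az":-0.18,"hand":-1},{"tx":0.58,"ty":0.22,"tz":0.12,"ax":0,"ay":0,"az":-0.21,"hand":-1},{"tx":0.612,"ty":0.227,"tz":0.15,"ax":0,"ay":0,"az":-0.222,"hand":-1},{"tx":0.612,"ty":0.227,"tz":0.15,"ax":0,"ay":0,"az":-0.222,"hand":-1}]'

```text
clock: 25.55
tool_pos: [0.3915, 0.3206, 0.1698]
ee_rot: [-179.9, -0.0, 152.0]
force: [0.3, -0.0, -1.2]
gripper_width: 0.0463
```

```bash
python3 plan.py 0.3918 0.3212 0.141 152|tail -1; cat cmd.json;
```

```text
1 [np.float64(-0.0), np.float64(0.0), 0.145] az 0.0
[0.39176314691216435, 0.3212192107198426, 0.14099999999999996, 152.007]
```

Lower to just round the stud tip (underside ≈ 0.118, copper top at 0.090), then look.

Request:
play_rows --moves '[{"tx":0,"ty":0,"tz":0.02,"ax":0,"ay":0,"az":0,"hand":-1},{"tx":0,"ty":0,"tz":0.045,"ax":0,"ay":0,"az":0,"hand":-1},{"tx":0,"ty":0,"tz":0.07,"ax":0,"ay":0,"az":0,"hand":-1},{"tx":0,"ty":0,"tz":0.095,"ax":0,"ay":0,"az":0,"hand":-1},{"tx":0,"ty":0,"tz":0.115,"ax":0,"ay":0,"az":0,"hand":-1},{"tx":0,"ty":0,"tz":0.135,"ax":0,"ay":0,"az":0,"hand":-1},{"tx":0,"ty":0,"tz":0.145,"ax":0,"ay":0,"az":0,"hand":-1},{"tx":0,"ty":0,"tz":0.145,"ax":0,"ay":0,"az":0,"hand":-1}]'

```text
clock: 26.55
tool_pos: [0.3918, 0.3209, 0.1412]
ee_rot: [-180.0, -0.0, 152.0]
force: [-0.1, 0.5, -0.7]
gripper_width: 0.0464
```

```bash
cat > look.py <<'E'
import sys
from h import *
n=sys.argv[1]
im,C,st=snap('wrist','w_'+n); print(st['tool_pos'],st['ee_rot'],st['clock'],st['gripper_width'],st['force'])
np.savez('w_'+n+'.npz',im=im,p=st['tool_pos'],r=st['ee_rot'])
s,_,_=snap('side','s_'+n)
cv2.imwrite(f'pics/{n}.png',np.hstack([cv2.resize(im[180:345,225:345,::-1],(400,550),interpolation=cv2.INTER_CUBIC),cv2.resize(s[260:400,300:401,::-1],(400,550),interpolation=cv2.INTER_CUBIC)]))
E
python3 look.py bl2
```

```text
[0.3918146  0.32086887 0.14118475] [-1.79986781e+02 -5.00248861e-03  1.52008578e+02] 26.55 0.046438122012641754 [-0.11333928  0.46525163 -0.69862686]
```

View pics/bl2.png

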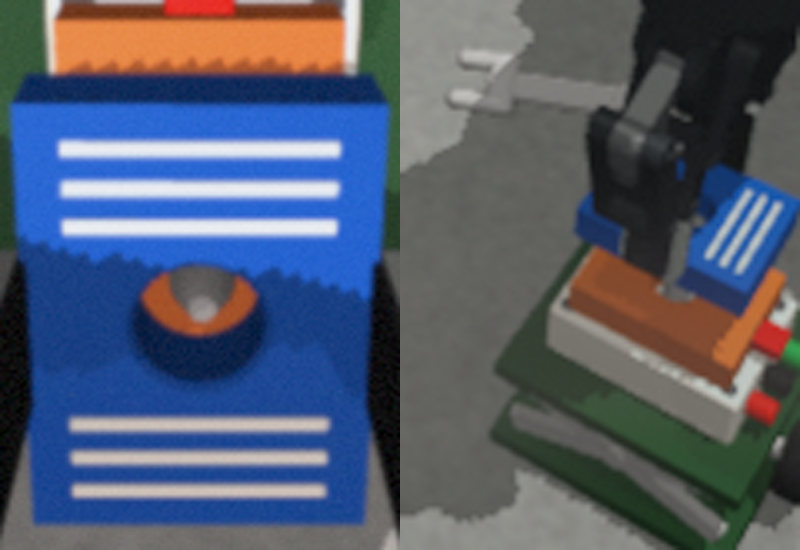

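```bash
cat > rel.py <<'E'
import sys
from m2 import *
# rel.py name hx hy zh tx ty zt  (display px in look crops)
n=sys.argv[1]; a=list(map(float,sys.argv[2:]))
im,C,st=load('w_'+n); s=400/120
f=lambda x,y:np.array([[x,y]])/s-.5+.5/s+[225,180]
h=back(C,f(a[0],a[1]),a[2])[0]; t=back(C,f(a[3],a[4]),a[5])[0]
y=np.radians(st['ee_rot'][2]);X=np.array([np.cos(y),np.sin(y)]);Y=np.array([np.sin(y),-np.cos(y)])
d=(t-h)[:2]; print('hole',h.round(4),'tip',t.round(4),'tip-hole tool x,y mm',(d@X*1000).round(2),(d@Y*1000).round(2),'world',d.round(4)); 
d=(h[:2]-st['tool_pos'][:2]); print('hole-TCP',d@X*1000,d@Y*1000)
E
python3 rel.py bl2 199 323 .1322 203 310 .128
python3 - <<'E'
E
```

```text
hole [0.3882 0.3215 0.1322] tip [0.3887 0.3218 0.128 ] tip-hole tool x,y mm -0.33 0.55 world [0.0006 0.0003]
hole-TCP 3.484920571004769 -1.1585214742102774
```

Request:
play_rows --moves '[{"tx":-0.001,"ty":0.002,"tz":0.04,"ax":0,"ay":0,"az":0,"hand":-1},{"tx":-0.001,"ty":0.002,"tz":0.08,"ax":0,"ay":0,"az":0,"hand":-1},{"tx":-0.001,"ty":0.002,"tz":0.11,"ax":0,"ay":0,"az":0,"hand":-1},{"tx":-0.001,"ty":0.002,"tz":0.125,"ax":0,"ay":0,"az":0,"hand":-1},{"tx":-0.001,"ty":0.002,"tz":0.133,"ax":0,"ay":0,"az":0,"hand":-1},{"tx":-0.001,"ty":0.002,"tz":0.137,"ax":0,"ay":0,"az":0,"hand":-1},{"tx":-0.001,"ty":0.002,"tz":0.14,"ax":0,"ay":0,"az":0,"hand":-1},{"tx":-0.001,"ty":0.002,"tz":0.142,"ax":0,"ay":0,"az":0,"hand":-1}]'

```text
clock: 27.65
tool_pos: [0.3923, 0.3212, 0.1131]
ee_rot: [180.0, 0.0, 152.0]
force: [0.0, -1.1, 0.6]
gripper_width: 0.0457
```

Request:
play_rows --moves '[{"tx":0,"ty":0,"tz":0.002,"ax":0,"ay":0,"az":0,"hand":-1},{"tx":0,"ty":0,"tz":0.003,"ax":0,"ay":0,"az":0,"hand":-1},{"tx":0,"ty":0,"tz":0.003,"ax":0,"ay":0,"az":0,"hand":0.2},{"tx":0,"ty":0,"tz":0.003,"ax":0,"ay":0,"az":0,"hand":0.5},{"tx":0,"ty":0,"tz":0.003,"ax":0,"ay":0,"az":0,"hand":0.8},{"tx":0,"ty":0,"tz":0.003,"ax":0,"ay":0,"az":0,"hand":1},{"tx":0,"ty":0,"tz":0.003,"ax":0,"ay":0,"az":0,"hand":1},{"tx":0,"ty":0,"tz":-0.03,"ax":0,"ay":0,"az":0,"hand":1}]'

```text
clock: 28.65
tool_pos: [0.3919, 0.3209, 0.1188]
ee_rot: [-179.9, -0.0, 152.0]
force: [-0.3, -0.7, -0.3]
gripper_width: 0.0855
```

```bash
python3 - <<'E'
import json
c=[0.39176,.3212,.141-.0284+.006,152.007]
import numpy as np
a=np.radians(152.007);X=np.array([np.cos(a),np.sin(a)]);Y=np.array([np.sin(a),-np.cos(a)])
p=np.array(c[:2])-.0002*X+.0004*Y; c[:2]=list(p); json.dump(c,open('cmd.json','w'))
E
cat cmd.json; for t in "0.392 0.3212 0.22 140" "0.45 0.15 0.22 95" "0.497 0.0225 0.15 46" ; do python3 plan.py $t|tail -1; cat cmd.json;echo; done
```

```text
[0.3921243464633618, 0.3214593292398395, 0.11859999999999998, 152.007]1 [np.float64(-0.0), np.float64(-0.001), -0.507] az 0.133
[0.392030473725985, 0.32128272825123133, 0.21999999999999997, 140.037]
1 [np.float64(-0.772), np.float64(-0.47), -0.0] az 0.5
[0.4499962797472328, 0.15006554064348246, 0.21999999999999997, 95.037]
1 [np.float64(-0.656), np.float64(0.178), 0.35] az 0.545
[0.496978033856117, 0.022497853587346073, 0.14999999999999997, 45.987]
```

Request:
play_rows --moves '[{"tx":0,"ty":0,"tz":-0.1,"ax":0,"ay":0,"az":0,"hand":1},{"tx":0,"ty":0,"tz":-0.22,"ax":0,"ay":0,"az":0,"hand":1},{"tx":0,"ty":0,"tz":-0.34,"ax":0,"ay":0,"az":0,"hand":1},{"tx":0,"ty":0,"tz":-0.44,"ax":0,"ay":0,"az":0.04,"hand":1},{"tx":0,"ty":0,"tz":-0.49,"ax":0,"ay":0,"az":0.09,"hand":1},{"tx":0,"ty":-0.001,"tz":-0.507,"ax":0,"ay":0,"az":0.133,"hand":1},{"tx":0,"ty":-0.001,"tz":-0.507,"ax":0,"ay":0,"az":0.133,"hand":1},{"tx":0,"ty":-0.001,"tz":-0.507,"ax":0,"ay":0,"az":0.133,"hand":1}]'

```text
clock: 29.65
tool_pos: [0.392, 0.3209, 0.2203]
ee_rot: [-180.0, -0.0, 140.1]
force: [1.3, 0.2, 0.3]
gripper_width: 0.0856
```

```bash
python3 - <<'E'
from h import *
im,C,st=snap('wrist','w_bl4'); s,_,_=snap('side','s_bl4')
cv2.imwrite('pics/bl4.png',np.hstack([cv2.resize(im[100:260,200:360,::-1],(400,400),interpolation=cv2.INTER_CUBIC),cv2.resize(s[270:400,300:430,::-1],(400,400),interpolation=cv2.INTER_CUBIC)]))
E
```

```text
(no output)
```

View pics/bl4.png

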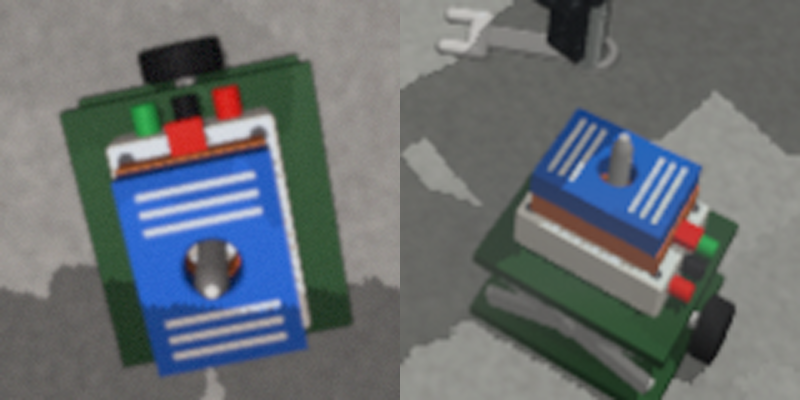

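The spacer lies flat and aligned on the copper plate, with the stud through its hole. Next is the graphite plate.

Request:
play_rows --moves '[{"tx":-0.1,"ty":-0.06,"tz":0,"ax":0,"ay":0,"az":0.06,"hand":1},{"tx":-0.21,"ty":-0.13,"tz":0,"ax":0,"ay":0,"az":0.14,"hand":1},{"tx":-0.33,"ty":-0.2,"tz":0,"ax":0,"ay":0,"az":0.22,"hand":1},{"tx":-0.45,"ty":-0.27,"tz":0,"ax":0,"ay":0,"az":0.3,"hand":1},{"tx":-0.57,"ty":-0.35,"tz":0,"ax":0,"ay":0,"az":0.38,"hand":1},{"tx":-0.68,"ty":-0.41,"tz":0,"ax":0,"ay":0,"az":0.45,"hand":1},{"tx":-0.772,"ty":-0.47,"tz":0,"ax":0,"ay":0,"az":0.5,"hand":1},{"tx":-0.772,"ty":-0.47,"tz":0,"ax":0,"ay":0,"az":0.5,"hand":1}]'

```text
clock: 30.75
tool_pos: [0.4503, 0.1488, 0.2201]
ee_rot: [-180.0, 0.0, 95.0]
force: [0.4, -0.1, 0.5]
gripper_width: 0.0857
```

Request:
play_rows --moves '[{"tx":-0.09,"ty":0.02,"tz":0.05,"ax":0,"ay":0,"az":0.07,"hand":1},{"tx":-0.19,"ty":0.05,"tz":0.1,"ax":0,"ay":0,"az":0.16,"hand":1},{"tx":-0.3,"ty":0.08,"tz":0.16,"ax":0,"ay":0,"az":0.25,"hand":1},{"tx":-0.41,"ty":0.11,"tz":0.22,"ax":0,"ay":0,"az":0.34,"hand":1},{"tx":-0.52,"ty":0.14,"tz":0.28,"ax":0,"ay":0,"az":0.43,"hand":1},{"tx":-0.61,"ty":0.16,"tz":0.33,"ax":0,"ay":0,"az":0.5,"hand":1},{"tx":-0.656,"ty":0.178,"tz":0.35,"ax":0,"ay":0,"az":0.545,"hand":1},{"tx":-0.656,"ty":0.178,"tz":0.35,"ax":0,"ay":0,"az":0.545,"hand":1}]'

```text
clock: 31.75
tool_pos: [0.497, 0.0224, 0.1499]
ee_rot: [-180.0, 0.0, 46.1]
force: [-0.6, 0.6, 0.7]
gripper_width: 0.0856
```

```bash
python3 - <<'E'
from h import *
im,C,st=snap('wrist','w_gr'); print(st['tool_pos'],st['ee_rot'],st['clock'])
np.savez('w_gr.npz',im=im,p=st['tool_pos'],r=st['ee_rot'])
cv2.imwrite('pics/gr_c.png',cv2.resize(im[140:250,230:345,::-1],None,fx=5,fy=5,interpolation=cv2.INTER_CUBIC))
E
```

```text
[0.49701573 0.0224162  0.14986234] [-1.79957628e+02  3.09810020e-02  4.60700481e+01] 31.75
```

View pics/gr_c.png

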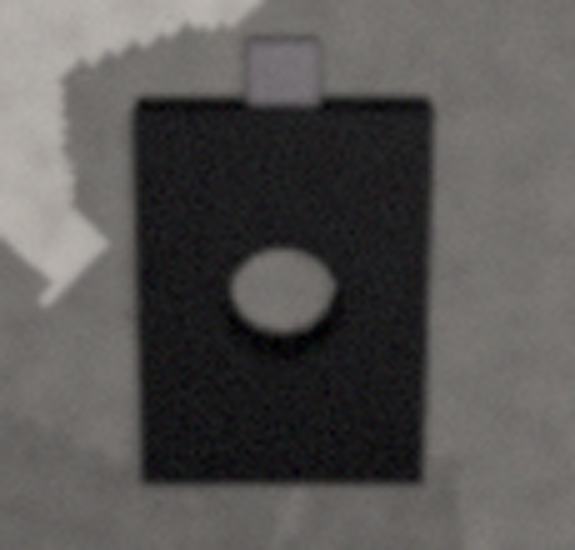

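```bash
python3 - <<'E'
from m2 import *
im,C,st=load('w_gr')
fourc([(136,112),(434,112),(143,482),(422,482)],(230,140),5,C,.014)
E
python3 plan.py 0.4982 0.0225 0.0216 46 >/dev/null; cat cmd.json
```

```text
centre [0.4967 0.0214] long yaw 45.83 across -43.87 L 0.06302064098922558 W 0.04714923926668734
[0.49810923684366887, 0.022517342069937298, 0.021599999999999953, 45.987]
```

```bash
echo "[0.496978033856117, 0.022497853587346073, 0.15, 45.987]" > cmd.json
for t in "0.4969 0.0216 0.022 46"  "0.48 0.06 0.15 65"  "0.43 0.23 0.2 115" "0.3921 0.3214 0.185 152"; do python3 plan.py $t|tail -1; cat cmd.json;echo; done
```

```text
1 [np.float64(-0.003), np.float64(0.003), 0.64] az -0.0
[0.49699265021806044, 0.021649451346682166, 0.021999999999999992, 45.987]
1 [np.float64(0.079), np.float64(-0.194), -0.64] az -0.211
[0.48006656280357657, 0.05997160635964108, 0.15, 64.977]
1 [np.float64(0.664), np.float64(-0.586), -0.25] az -0.556
[0.430039196985071, 0.2298802367150807, 0.2, 115.01700000000001]
1 [np.float64(0.495), np.float64(0.022), 0.075] az -0.411
[0.39216057148499156, 0.3214529931998821, 0.185, 152.007]
```

Request:
play_rows --moves '[{"tx":-0.003,"ty":0.003,"tz":0.1,"ax":0,"ay":0,"az":0,"hand":1},{"tx":-0.003,"ty":0.003,"tz":0.22,"ax":0,"ay":0,"az":0,"hand":1},{"tx":-0.003,"ty":0.003,"tz":0.34,"ax":0,"ay":0,"az":0,"hand":1},{"tx":-0.003,"ty":0.003,"tz":0.46,"ax":0,"ay":0,"az":0,"hand":1},{"tx":-0.003,"ty":0.003,"tz":0.55,"ax":0,"ay":0,"az":0,"hand":1},{"tx":-0.003,"ty":0.003,"tz":0.61,"ax":0,"ay":0,"az":0,"hand":1},{"tx":-0.003,"ty":0.003,"tz":0.633,"ax":0,"ay":0,"az":0,"hand":1},{"tx":-0.003,"ty":0.003,"tz":0.64,"ax":0,"ay":0,"az":0,"hand":0.6}]'

```text
clock: 32.8
tool_pos: [0.4973, 0.0214, 0.0224]
ee_rot: [180.0, -0.0, 46.0]
force: [-0.2, -0.4, 0.3]
gripper_width: 0.0697
```

Request:
play_rows --moves '[{"tx":0,"ty":0,"tz":0,"ax":0,"ay":0,"az":0,"hand":0.3},{"tx":0,"ty":0,"tz":0,"ax":0,"ay":0,"az":0,"hand":0.2},{"tx":0,"ty":0,"tz":0,"ax":0,"ay":0,"az":0,"hand":0.1},{"tx":0,"ty":0,"tz":0,"ax":0,"ay":0,"az":0,"hand":-1},{"tx":0,"ty":0,"tz":0,"ax":0,"ay":0,"az":0,"hand":-1},{"tx":0,"ty":0,"tz":0,"ax":0,"ay":0,"az":0,"hand":-1},{"tx":0,"ty":0,"tz":0,"ax":0,"ay":0,"az":0,"hand":-1},{"tx":0,"ty":0,"tz":0,"ax":0,"ay":0,"az":0,"hand":-1}]'

```text
clock: 33.8
tool_pos: [0.4974, 0.0213, 0.0232]
ee_rot: [180.0, -0.0, 46.0]
force: [-2.3, 0.4, 10.2]
gripper_width: 0.046
```

Request:
play_rows --moves '[{"tx":0,"ty":0,"tz":-0.03,"ax":0,"ay":0,"az":0,"hand":-1},{"tx":0,"ty":0,"tz":-0.12,"ax":0,"ay":0,"az":0,"hand":-1},{"tx":0,"ty":0,"tz":-0.24,"ax":0,"ay":0,"az":0,"hand":-1},{"tx":0.01,"ty":-0.02,"tz":-0.36,"ax":0,"ay":0,"az":-0.03,"hand":-1},{"tx":0.03,"ty":-0.07,"tz":-0.48,"ax":0,"ay":0,"az":-0.08,"hand":-1},{"tx":0.05,"ty":-0.12,"tz":-0.57,"ax":0,"ay":0,"az":-0.14,"hand":-1},{"tx":0.07,"ty":-0.17,"tz":-0.62,"ax":0,"ay":0,"az":-0.19,"hand":-1},{"tx":0.079,"ty":-0.194,"tz":-0.64,"ax":0,"ay":0,"az":-0.211,"hand":-1}]'

```text
clock: 34.8
tool_pos: [0.4803, 0.0601, 0.1518]
ee_rot: [179.9, -0.1, 65.1]
force: [-0.3, -1.2, -0.0]
gripper_width: 0.046
```

Request:
play_rows --moves '[{"tx":0.05,"ty":-0.05,"tz":-0.03,"ax":0,"ay":0,"az":-0.05,"hand":-1},{"tx":0.14,"ty":-0.13,"tz":-0.06,"ax":0,"ay":0,"az":-0.12,"hand":-1},{"tx":0.25,"ty":-0.22,"tz":-0.1,"ax":0,"ay":0,"az":-0.21,"hand":-1},{"tx":0.36,"ty":-0.31,"tz":-0.14,"ax":0,"ay":0,"az":-0.3,"hand":-1},{"tx":0.47,"ty":-0.41,"tz":-0.18,"ax":0,"ay":0,"az":-0.39,"hand":-1},{"tx":0.56,"ty":-0.49,"tz":-0.21,"ax":0,"ay":0,"az":-0.47,"hand":-1},{"tx":0.63,"ty":-0.55,"tz":-0.24,"ax":0,"ay":0,"az":-0.53,"hand":-1},{"tx":0.664,"ty":-0.586,"tz":-0.25,"ax":0,"ay":0,"az":-0.556,"hand":-1}]'

```text
clock: 35.8
tool_pos: [0.43, 0.2302, 0.2007]
ee_rot: [180.0, 0.0, 115.1]
force: [0.4, -0.1, -0.9]
gripper_width: 0.0463
```

Request:
play_rows --moves '[{"tx":0.04,"ty":0,"tz":0,"ax":0,"ay":0,"az":-0.03,"hand":-1},{"tx":0.12,"ty":0.01,"tz":0,"ax":0,"ay":0,"az":-0.09,"hand":-1},{"tx":0.22,"ty":0.01,"tz":0.01,"ax":0,"ay":0,"az":-0.17,"hand":-1},{"tx":0.32,"ty":0.015,"tz":0.02,"ax":0,"ay":0,"az":-0.26,"hand":-1},{"tx":0.41,"ty":0.02,"tz":0.04,"ax":0,"ay":0,"az":-0.34,"hand":-1},{"tx":0.47,"ty":0.02,"tz":0.06,"ax":0,"ay":0,"az":-0.39,"hand":-1},{"tx":0.495,"ty":0.022,"tz":0.075,"ax":0,"ay":0,"az":-0.411,"hand":-1},{"tx":0.495,"ty":0.022,"tz":0.075,"ax":0,"ay":0,"az":-0.411,"hand":-1}]'

```text
clock: 36.8
tool_pos: [0.3921, 0.3208, 0.1849]
ee_rot: [-179.9, -0.0, 152.0]
force: [-0.8, 0.1, 0.3]
gripper_width: 0.0456
```

```bash
python3 look.py gr2
```

```text
[0.39210549 0.32082688 0.18492093] [-1.79947402e+02 -1.52815879e-02  1.51970478e+02] 36.8 0.04561668059543437 [-0.8298081   0.11921804  0.32744207]
```

View pics/gr2.png

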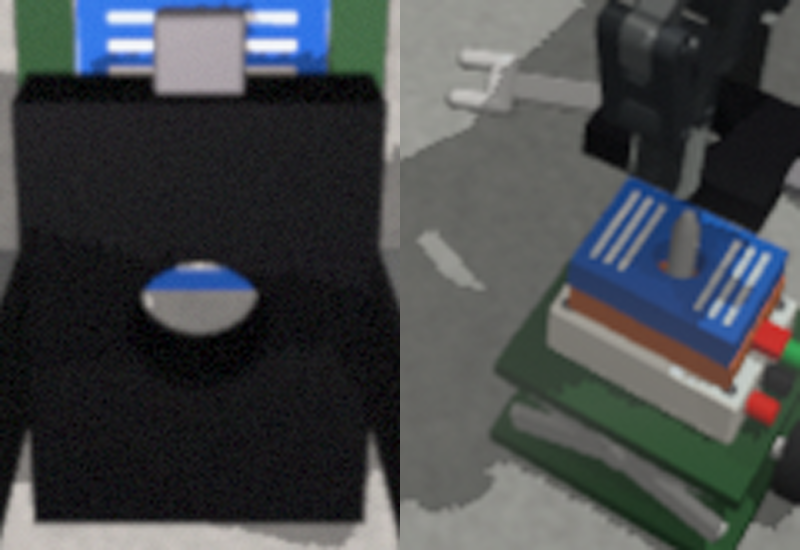

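Request:
play_rows --moves '[{"tx":0,"ty":0,"tz":0.03,"ax":0,"ay":0,"az":0,"hand":-1},{"tx":0,"ty":0,"tz":0.07,"ax":0,"ay":0,"az":0,"hand":-1},{"tx":0,"ty":0,"tz":0.11,"ax":0,"ay":0,"az":0,"hand":-1},{"tx":0,"ty":0,"tz":0.15,"ax":0,"ay":0,"az":0,"hand":-1},{"tx":0,"ty":0,"tz":0.18,"ax":0,"ay":0,"az":0,"hand":-1},{"tx":0,"ty":0,"tz":0.205,"ax":0,"ay":0,"az":0,"hand":-1},{"tx":0,"ty":0,"tz":0.22,"ax":0,"ay":0,"az":0,"hand":-1},{"tx":0,"ty":0,"tz":0.22,"ax":0,"ay":0,"az":0,"hand":-1}]'

```text
clock: 37.9
tool_pos: [0.3922, 0.3211, 0.1412]
ee_rot: [-180.0, -0.0, 152.0]
force: [-0.2, -0.1, -0.6]
gripper_width: 0.0461
```

```bash
python3 look.py gr3
```

```text
[0.39217983 0.32111018 0.14116886] [-1.79984288e+02 -7.10946315e-03  1.52006196e+02] 37.9 0.046100317280389595 [-0.17570847 -0.10991905 -0.62576033]
```

View pics/gr3.png

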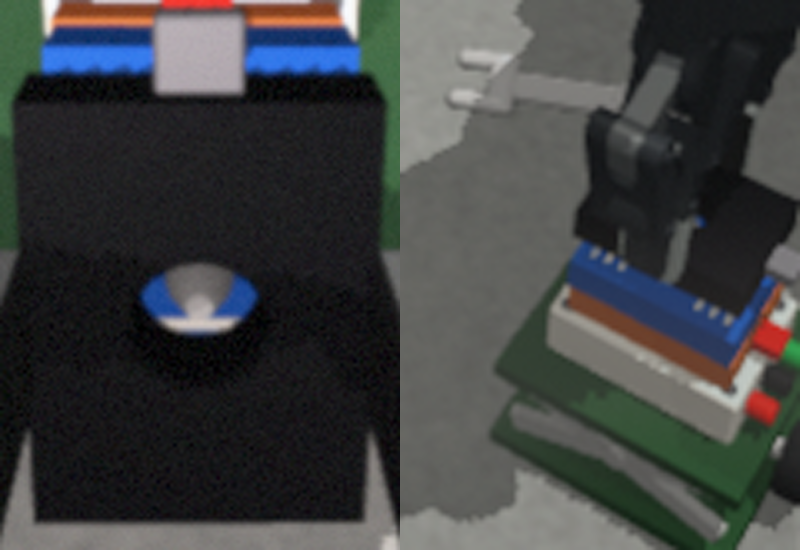

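Request:
play_rows --moves '[{"tx":0,"ty":0,"tz":0.02,"ax":0,"ay":0,"az":0,"hand":-1},{"tx":0,"ty":0,"tz":0.04,"ax":0,"ay":0,"az":0,"hand":-1},{"tx":0,"ty":0,"tz":0.055,"ax":0,"ay":0,"az":0,"hand":-1},{"tx":0,"ty":0,"tz":0.062,"ax":0,"ay":0,"az":0,"hand":-1},{"tx":0,"ty":0,"tz":0.066,"ax":0,"ay":0,"az":0,"hand":-1},{"tx":0,"ty":0,"tz":0.069,"ax":0,"ay":0,"az":0,"hand":-1},{"tx":0,"ty":0,"tz":0.071,"ax":0,"ay":0,"az":0,"hand":-1},{"tx":0,"ty":0,"tz":0.073,"ax":0,"ay":0,"az":0,"hand":-1}]'

```text
clock: 39.0
tool_pos: [0.3923, 0.3212, 0.1272]
ee_rot: [180.0, 0.0, 152.0]
force: [-2.3, -2.0, 9.0]
gripper_width: 0.0459
```

Request:
play_rows --moves '[{"tx":0,"ty":0,"tz":-0.002,"ax":0,"ay":0,"az":0,"hand":-1},{"tx":0,"ty":0,"tz":-0.002,"ax":0,"ay":0,"az":0,"hand":0.2},{"tx":0,"ty":0,"tz":-0.002,"ax":0,"ay":0,"az":0,"hand":0.4},{"tx":0,"ty":0,"tz":-0.002,"ax":0,"ay":0,"az":0,"hand":0.7},{"tx":0,"ty":0,"tz":-0.002,"ax":0,"ay":0,"az":0,"hand":1},{"tx":0,"ty":0,"tz":-0.002,"ax":0,"ay":0,"az":0,"hand":1},{"tx":0,"ty":0,"tz":-0.01,"ax":0,"ay":0,"az":0,"hand":1},{"tx":0,"ty":0,"tz":-0.05,"ax":0,"ay":0,"az":0,"hand":1}]'

```text
clock: 40.0
tool_pos: [0.392, 0.3209, 0.1367]
ee_rot: [-179.9, -0.0, 152.0]
force: [0.3, -0.0, 0.1]
gripper_width: 0.0854
```

```bash
echo "[0.39216057148499156, 0.3214529931998821, 0.1364, 152.007]" > cmd.json
for t in "0.3921 0.3214 0.23 152"  "0.51 0.265 0.2 152" "0.613 0.2145 0.15 152" ; do python3 plan.py $t|tail -1; cat cmd.json;echo; done
```

```text
1 [np.float64(0.0), np.float64(-0.0), -0.468] az 0.0
[0.39216057148499156, 0.3214529931998821, 0.23, 152.007]
1 [np.float64(-0.653), np.float64(0.027), 0.15] az 0.0
[0.5100155809552995, 0.26492232238523816, 0.2, 152.007]
1 [np.float64(-0.573), np.float64(0.019), 0.25] az 0.0
[0.6129915294379394, 0.2144886626518746, 0.15000000000000002, 152.007]
```

Request:
play_rows --moves '[{"tx":0,"ty":0,"tz":-0.06,"ax":0,"ay":0,"az":0,"hand":1},{"tx":0,"ty":0,"tz":-0.16,"ax":0,"ay":0,"az":0,"hand":1},{"tx":0,"ty":0,"tz":-0.27,"ax":0,"ay":0,"az":0,"hand":1},{"tx":0,"ty":0,"tz":-0.37,"ax":0,"ay":0,"az":0,"hand":1},{"tx":0,"ty":0,"tz":-0.44,"ax":0,"ay":0,"az":0,"hand":1},{"tx":0,"ty":0,"tz":-0.468,"ax":0,"ay":0,"az":0,"hand":1},{"tx":0,"ty":0,"tz":-0.468,"ax":0,"ay":0,"az":0,"hand":1},{"tx":0,"ty":0,"tz":-0.468,"ax":0,"ay":0,"az":0,"hand":1}]'

```text
clock: 41.0
tool_pos: [0.3919, 0.3209, 0.2296]
ee_rot: [-179.9, -0.0, 152.0]
force: [0.3, -0.0, 1.5]
gripper_width: 0.0856
```

```bash
python3 - <<'E'
from h import *
im,C,st=snap('wrist','w_gr4'); s,_,_=snap('side','s_gr4')
np.savez('w_gr4.npz',im=im,p=st['tool_pos'],r=st['ee_rot'])
cv2.imwrite('pics/gr4.png',np.hstack([cv2.resize(im[100:260,200:360,::-1],(400,400),interpolation=cv2.INTER_CUBIC),cv2.resize(s[270:400,300:430,::-1],(400,400),interpolation=cv2.INTER_CUBIC)]))
E
```

```text
(no output)
```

View pics/gr4.png

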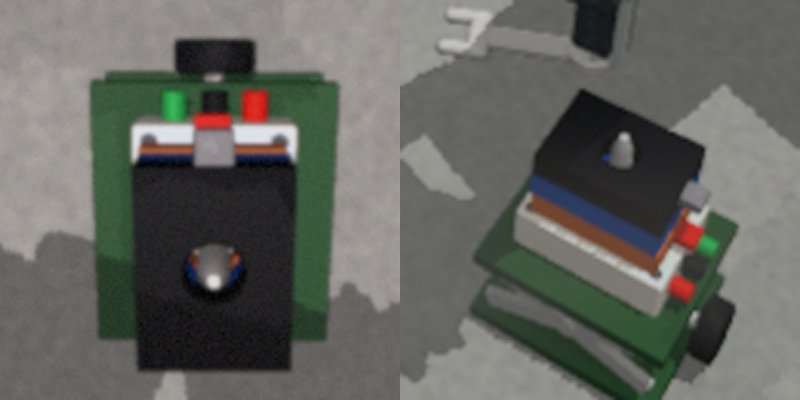

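Request:
play_rows --moves '[{"tx":-0.07,"ty":0.003,"tz":0.02,"ax":0,"ay":0,"az":0,"hand":1},{"tx":-0.17,"ty":0.007,"tz":0.04,"ax":0,"ay":0,"az":0,"hand":1},{"tx":-0.28,"ty":0.012,"tz":0.06,"ax":0,"ay":0,"az":0,"hand":1},{"tx":-0.39,"ty":0.016,"tz":0.09,"ax":0,"ay":0,"az":0,"hand":1},{"tx":-0.49,"ty":0.02,"tz":0.11,"ax":0,"ay":0,"az":0,"hand":1},{"tx":-0.58,"ty":0.024,"tz":0.13,"ax":0,"ay":0,"az":0,"hand":1},{"tx":-0.653,"ty":0.027,"tz":0.15,"ax":0,"ay":0,"az":0,"hand":1},{"tx":-0.653,"ty":0.027,"tz":0.15,"ax":0,"ay":0,"az":0,"hand":1}]'

```text
clock: 42.1
tool_pos: [0.5108, 0.2641, 0.1999]
ee_rot: [-180.0, -0.0, 151.9]
force: [0.2, 0.2, 0.4]
gripper_width: 0.0854
```

Request:
play_rows --moves '[{"tx":-0.08,"ty":0.003,"tz":0.03,"ax":0,"ay":0,"az":0,"hand":1},{"tx":-0.18,"ty":0.006,"tz":0.08,"ax":0,"ay":0,"az":0,"hand":1},{"tx":-0.29,"ty":0.01,"tz":0.13,"ax":0,"ay":0,"az":0,"hand":1},{"tx":-0.4,"ty":0.013,"tz":0.18,"ax":0,"ay":0,"az":0,"hand":1},{"tx":-0.5,"ty":0.016,"tz":0.22,"ax":0,"ay":0,"az":0,"hand":1},{"tx":-0.573,"ty":0.019,"tz":0.25,"ax":0,"ay":0,"az":0,"hand":1},{"tx":-0.573,"ty":0.019,"tz":0.25,"ax":0,"ay":0,"az":0,"hand":1},{"tx":-0.573,"ty":0.019,"tz":0.25,"ax":0,"ay":0,"az":0,"hand":1}]'

```text
clock: 43.1
tool_pos: [0.6127, 0.2143, 0.1504]
ee_rot: [-180.0, -0.0, 152.0]
force: [-1.0, 0.1, -0.3]
gripper_width: 0.0853
```

```bash
python3 - <<'E'
from h import *
im,C,st=snap('wrist','w_wh'); print(st['tool_pos'],st['ee_rot'],st['clock'])
np.savez('w_wh.npz',im=im,p=st['tool_pos'],r=st['ee_rot'])
E
```

```text
[0.61273157 0.21431694 0.15040331] [-1.79990982e+02 -1.93050257e-02  1.52010975e+02] 43.1
```

View pics/w_wh.png

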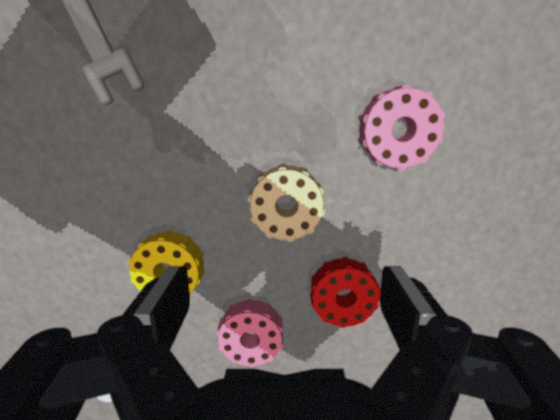

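The graphite plate lies flat and aligned, with the stud tip centred in its hole. In the wrist picture the beige wheel is at (286,203), partly in shadow. Around it are pink (403,128) and (250,335), yellow (165,268) and red (346,292).

```bash
python3 - <<'E'
from m2 import *
im,C,st=load('w_wh')
cv2.imwrite('pics/wh_c.png',cv2.resize(im[155:255,235:340,::-1],None,fx=5.5,fy=5.5,interpolation=cv2.INTER_CUBIC))
H,S,V=hsvof(im); m=((H>8)&(H<36)&(S>40)); m[:160]=0;m[248:]=0;m[:,:240]=0;m[:,335:]=0
m=cv2.morphologyEx(m.astype(np.uint8),cv2.MORPH_CLOSE,np.ones((9,9),np.uint8))
corners(m,C,.022)
E
```

```text
bbox px 247 324 164 241
minrect [array([611.3, 214.7]), array([60. , 64.7]), np.float64(68.0)]
```

View pics/wh_c.png

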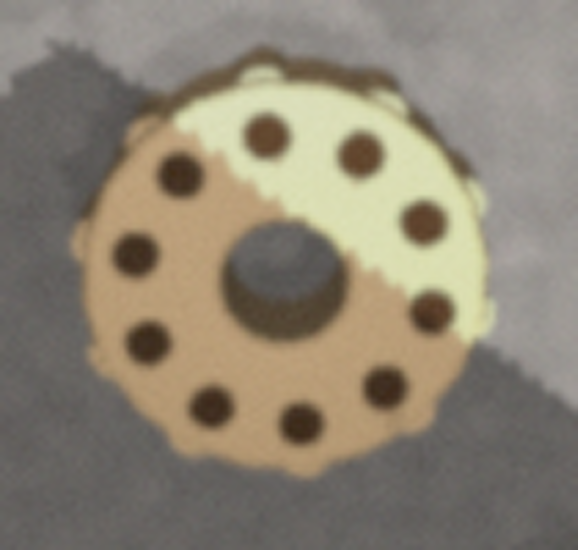

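```bash
python3 - <<'E'
from m2 import *
im,C,st=load('w_wh')
f=lambda p:np.array(p,float)/5.5-.5+.5/5.5+[235,155]
print(back(C,f([(284,280)]),.022))
# top rim extents (without bumps): left 84,right 488 at y~270; top 83, bottom 468
P=back(C,f([(84,275),(488,275),(284,83),(284,468)]),.022); print(P.mean(0),P[:2].mean(0),P[2:].mean(0),np.linalg.norm(P[0]-P[1]),np.linalg.norm(P[2]-P[3]))
E
```

```text
[[0.61265465 0.21458996 0.022     ]]
[0.61251023 0.21482852 0.022     ] [0.61211882 0.21519742 0.022     ] [0.61290165 0.21445962 0.022     ] 0.0585358514146003 0.058376705515166986
```

```bash
for t in "0.6126 0.2146 0.024 159"  "0.59 0.225 0.15 159" "0.48 0.28 0.215 159" "0.3921 0.3214 0.20 159" "0.3921 0.3214 0.146 159"; do python3 plan.py $t|tail -1; cat cmd.json;echo; done
```

```text
1 [np.float64(0.002), np.float64(-0.0), 0.63] az -0.078
[0.6126383274607231, 0.21467640812662825, 0.02400000000000002, 159.02700000000002]
1 [np.float64(0.124), np.float64(0.008), -0.63] az 0.0
[0.5900540320594907, 0.22504702051114395, 0.15000000000000002, 159.02700000000002]
1 [np.float64(0.612), np.float64(0.06), -0.325] az 0.0
[0.4800582656543668, 0.2800623944801485, 0.21500000000000002, 159.02700000000002]
1 [np.float64(0.485), np.float64(0.036), 0.075] az 0.0
[0.3920616746651753, 0.3215044018432207, 0.2, 159.02700000000002]
1 [np.float64(-0.0), np.float64(-0.0), 0.27] az 0.0
[0.3920616746651753, 0.3215044018432207, 0.14600000000000002, 159.02700000000002]
```

Request:
play_rows --moves '[{"tx":0.002,"ty":0,"tz":0.09,"ax":0,"ay":0,"az":-0.078,"hand":1},{"tx":0.002,"ty":0,"tz":0.2,"ax":0,"ay":0,"az":-0.078,"hand":1},{"tx":0.002,"ty":0,"tz":0.32,"ax":0,"ay":0,"az":-0.078,"hand":1},{"tx":0.002,"ty":0,"tz":0.43,"ax":0,"ay":0,"az":-0.078,"hand":1},{"tx":0.002,"ty":0,"tz":0.53,"ax":0,"ay":0,"az":-0.078,"hand":1},{"tx":0.002,"ty":0,"tz":0.6,"ax":0,"ay":0,"az":-0.078,"hand":1},{"tx":0.002,"ty":0,"tz":0.63,"ax":0,"ay":0,"az":-0.078,"hand":1},{"tx":0.002,"ty":0,"tz":0.63,"ax":0,"ay":0,"az":-0.078,"hand":1}]'

```text
clock: 44.15
tool_pos: [0.6127, 0.2143, 0.0241]
ee_rot: [-180.0, -0.0, 159.0]
force: [0.3, 0.2, 0.2]
gripper_width: 0.0857
```

Request:
play_rows --moves '[{"tx":0,"ty":0,"tz":0,"ax":0,"ay":0,"az":0,"hand":0.7},{"tx":0,"ty":0,"tz":0,"ax":0,"ay":0,"az":0,"hand":0.55},{"tx":0,"ty":0,"tz":0,"ax":0,"ay":0,"az":0,"hand":0.4},{"tx":0,"ty":0,"tz":0,"ax":0,"ay":0,"az":0,"hand":-1},{"tx":0,"ty":0,"tz":0,"ax":0,"ay":0,"az":0,"hand":-1},{"tx":0,"ty":0,"tz":0,"ax":0,"ay":0,"az":0,"hand":-1},{"tx":0,"ty":0,"tz":0,"ax":0,"ay":0,"az":0,"hand":-1},{"tx":0,"ty":0,"tz":0,"ax":0,"ay":0,"az":0,"hand":-1}]'

```text
clock: 45.15
tool_pos: [0.6132, 0.2145, 0.0259]
ee_rot: [180.0, 0.1, 159.0]
force: [-3.3, -1.8, 10.3]
gripper_width: 0.0582
```

Request:
play_rows --moves '[{"tx":0,"ty":0,"tz":-0.03,"ax":0,"ay":0,"az":0,"hand":-1},{"tx":0,"ty":0,"tz":-0.11,"ax":0,"ay":0,"az":0,"hand":-1},{"tx":0,"ty":0,"tz":-0.22,"ax":0,"ay":0,"az":0,"hand":-1},{"tx":0.02,"ty":0,"tz":-0.35,"ax":0,"ay":0,"az":0,"hand":-1},{"tx":0.05,"ty":0.004,"tz":-0.47,"ax":0,"ay":0,"az":0,"hand":-1},{"tx":0.08,"ty":0.006,"tz":-0.56,"ax":0,"ay":0,"az":0,"hand":-1},{"tx":0.11,"ty":0.008,"tz":-0.61,"ax":0,"ay":0,"az":0,"hand":-1},{"tx":0.124,"ty":0.008,"tz":-0.63,"ax":0,"ay":0,"az":0,"hand":-1}]'

```text
clock: 46.15
tool_pos: [0.5898, 0.2249, 0.151]
ee_rot: [180.0, 0.0, 159.0]
force: [-0.2, 0.0, -0.3]
gripper_width: 0.0574
```

Request:
play_rows --moves '[{"tx":0.05,"ty":0.005,"tz":-0.04,"ax":0,"ay":0,"az":0,"hand":-1},{"tx":0.13,"ty":0.013,"tz":-0.09,"ax":0,"ay":0,"az":0,"hand":-1},{"tx":0.23,"ty":0.023,"tz":-0.14,"ax":0,"ay":0,"az":0,"hand":-1},{"tx":0.33,"ty":0.033,"tz":-0.19,"ax":0,"ay":0,"az":0,"hand":-1},{"tx":0.43,"ty":0.043,"tz":-0.24,"ax":0,"ay":0,"az":0,"hand":-1},{"tx":0.52,"ty":0.052,"tz":-0.28,"ax":0,"ay":0,"az":0,"hand":-1},{"tx":0.58,"ty":0.057,"tz":-0.31,"ax":0,"ay":0,"az":0,"hand":-1},{"tx":0.612,"ty":0.06,"tz":-0.325,"ax":0,"ay":0,"az":0,"hand":-1}]'

```text
clock: 47.15
tool_pos: [0.4796, 0.2802, 0.2158]
ee_rot: [180.0, 0.0, 159.1]
force: [0.4, -0.4, -0.6]
gripper_width: 0.058
```

Request:
play_rows --moves '[{"tx":0.05,"ty":0.004,"tz":0,"ax":0,"ay":0,"az":0,"hand":-1},{"tx":0.13,"ty":0.01,"tz":0.01,"ax":0,"ay":0,"az":0,"hand":-1},{"tx":0.22,"ty":0.016,"tz":0.02,"ax":0,"ay":0,"az":0,"hand":-1},{"tx":0.31,"ty":0.023,"tz":0.04,"ax":0,"ay":0,"az":0,"hand":-1},{"tx":0.4,"ty":0.03,"tz":0.06,"ax":0,"ay":0,"az":0,"hand":-1},{"tx":0.46,"ty":0.034,"tz":0.07,"ax":0,"ay":0,"az":0,"hand":-1},{"tx":0.485,"ty":0.036,"tz":0.075,"ax":0,"ay":0,"az":0,"hand":-1},{"tx":0.485,"ty":0.036,"tz":0.075,"ax":0,"ay":0,"az":0,"hand":-1}]'

```text
clock: 48.15
tool_pos: [0.3921, 0.3214, 0.2004]
ee_rot: [180.0, 0.0, 159.1]
force: [1.2, 0.1, -0.9]
gripper_width: 0.0576
```

```bash
python3 look.py wh2
```

```text
[0.39212111 0.32139854 0.20037043] [1.79992823e+02 1.43660433e-02 1.59058025e+02] 48.15 0.057577755758015166 [ 1.24933533  0.08801441 -0.93329825]
```

View pics/wh2.png

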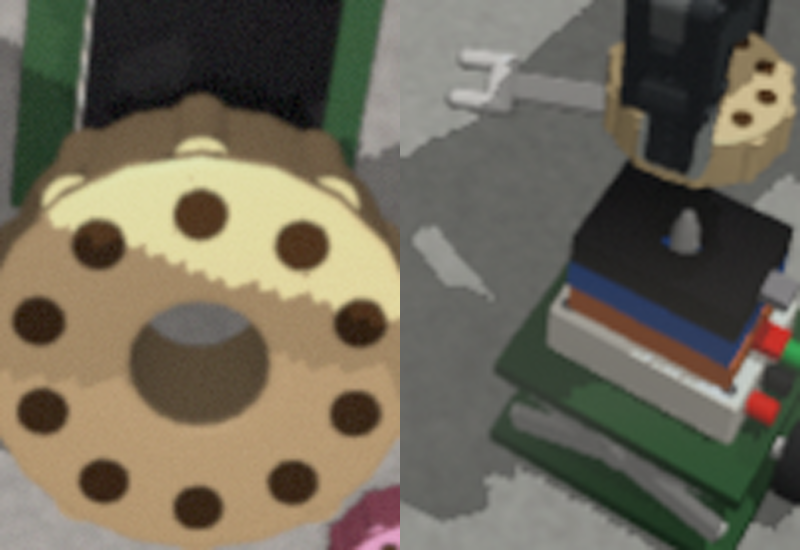

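```bash
python3 rel.py wh2 200 362 .1965 200 362 .1965; python3 rel.py gr3 200 322 .1322 201 310 .128
```

```text
hole [0.3911 0.3209 0.1965] tip [0.3911 0.3209 0.1965] tip-hole tool x,y mm 0.0 0.0 world [0. 0.]
hole-TCP 0.7496556045838961 -0.8613993018578155
hole [0.3884 0.3221 0.1322] tip [0.3889 0.322  0.128 ] tip-hole tool x,y mm -0.48 0.14 world [ 0.0005 -0.0001]
hole-TCP 3.7866627883226682 -0.8660254222012294
```

```bash
echo "[0.3920616746651753, 0.3215044018432207, 0.20, 159.027]" > cmd.json;  python3 plan.py 0.3898 0.3225 0.149 159.027|tail -1; cat cmd.json
```

```text
1 [np.float64(0.012), np.float64(0.001), 0.255] az -0.0
[0.38989226217984646, 0.3225501788120335, 0.14900000000000002, 159.027]
```

Request:
play_rows --moves '[{"tx":0.012,"ty":0.001,"tz":0.03,"ax":0,"ay":0,"az":0,"hand":-1},{"tx":0.012,"ty":0.001,"tz":0.08,"ax":0,"ay":0,"az":0,"hand":-1},{"tx":0.012,"ty":0.001,"tz":0.13,"ax":0,"ay":0,"az":0,"hand":-1},{"tx":0.012,"ty":0.001,"tz":0.17,"ax":0,"ay":0,"az":0,"hand":-1},{"tx":0.012,"ty":0.001,"tz":0.21,"ax":0,"ay":0,"az":0,"hand":-1},{"tx":0.012,"ty":0.001,"tz":0.24,"ax":0,"ay":0,"az":0,"hand":-1},{"tx":0.012,"ty":0.001,"tz":0.255,"ax":0,"ay":0,"az":0,"hand":-1},{"tx":0.012,"ty":0.001,"tz":0.255,"ax":0,"ay":0,"az":0,"hand":-1}]'

```text
clock: 49.25
tool_pos: [0.39, 0.3222, 0.1492]
ee_rot: [-180.0, -0.0, 159.0]
force: [-0.4, -1.2, 0.1]
gripper_width: 0.0574
```

```bash
python3 look.py wh3
```

```text
[0.38999287 0.32224239 0.14921335] [-1.79991595e+02 -4.30270162e-03  1.59026191e+02] 49.25 0.057438585102293896 [-0.41523171 -1.20040788  0.09051206]
```

View pics/wh3.png

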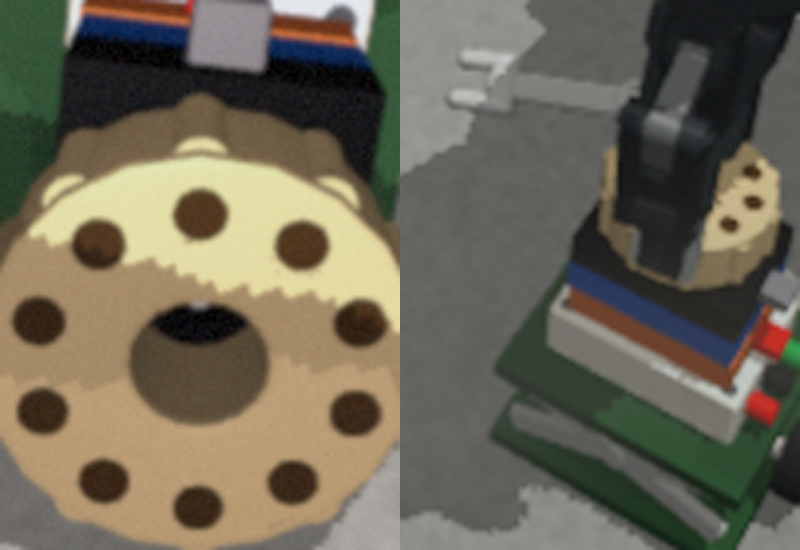

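```bash
python3 rel.py wh3 200 362 .1453 200 309 .128; python3 - <<'E'
from m2 import *
im,C,st=load('w_wh3'); s=400/120
a=np.radians(159.03);X=np.array([np.cos(a),np.sin(a)]);Y=np.array([np.sin(a),-np.cos(a)])
f=lambda x,y:np.array([[x,y]])/s-.5+.5/s+[225,180]
h=back(C,f(200,362),.1453)[0][:2]
v=cv2.resize(cv2.imread('pics/w_wh3.png')[250:320,255:315],None,fx=8,fy=8,interpolation=cv2.INTER_CUBIC)
th=np.linspace(0,2*np.pi,60)
def ring(c,z,r,col):
    for p in proj(C,[(c[0]+r*np.cos(t),c[1]+r*np.sin(t),z) for t in th]): cv2.circle(v,tuple(int(q) for q in ((p-[255,250])*8+3.5)),1,col,-1)
ring(h,.1453,.009,(0,255,0)); ring(h,.1233,.009,(0,200,255)); ring(h,.128,.002,(255,0,0))
cv2.imwrite('pics/wh3h.png',v)
E
```

```text
hole [0.389  0.3217 0.1453] tip [0.3905 0.3211 0.128 ] tip-hole tool x,y mm -1.64 0.0 world [ 0.0015 -0.0006]
hole-TCP 0.7248798424293708 -0.8621891078085462
```

View pics/wh3h.png

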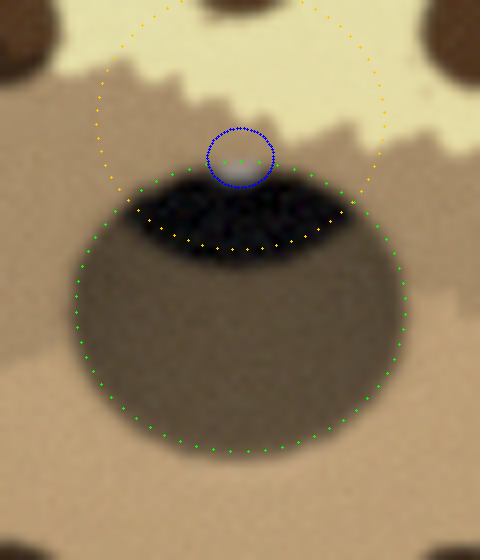

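Request:
play_rows --moves '[{"tx":0.001,"ty":0,"tz":0.006,"ax":0,"ay":0,"az":0,"hand":-1},{"tx":0.001,"ty":0,"tz":0.011,"ax":0,"ay":0,"az":0,"hand":-1},{"tx":0.001,"ty":0,"tz":0.016,"ax":0,"ay":0,"az":0,"hand":-1},{"tx":0.001,"ty":0,"tz":0.02,"ax":0,"ay":0,"az":0,"hand":-1},{"tx":0.001,"ty":0,"tz":0.023,"ax":0,"ay":0,"az":0,"hand":-1},{"tx":0.001,"ty":0,"tz":0.026,"ax":0,"ay":0,"az":0,"hand":-1},{"tx":0.001,"ty":0,"tz":0.028,"ax":0,"ay":0,"az":0,"hand":-1},{"tx":0.001,"ty":0,"tz":0.03,"ax":0,"ay":0,"az":0,"hand":-1}]'

```text
clock: 50.35
tool_pos: [0.3898, 0.3223, 0.1439]
ee_rot: [180.0, 0.0, 159.0]
force: [-2.6, -2.0, 10.9]
gripper_width: 0.0578
```

Contact at the expected height (0.1439). Release and rise.

Request:
play_rows --moves '[{"tx":0,"ty":0,"tz":-0.003,"ax":0,"ay":0,"az":0,"hand":-1},{"tx":0,"ty":0,"tz":-0.003,"ax":0,"ay":0,"az":0,"hand":0.45},{"tx":0,"ty":0,"tz":-0.003,"ax":0,"ay":0,"az":0,"hand":0.6},{"tx":0,"ty":0,"tz":-0.003,"ax":0,"ay":0,"az":0,"hand":0.8},{"tx":0,"ty":0,"tz":-0.003,"ax":0,"ay":0,"az":0,"hand":1},{"tx":0,"ty":0,"tz":-0.003,"ax":0,"ay":0,"az":0,"hand":1},{"tx":0,"ty":0,"tz":-0.01,"ax":0,"ay":0,"az":0,"hand":1},{"tx":0,"ty":0,"tz":-0.05,"ax":0,"ay":0,"az":0,"hand":1}]'

```text
clock: 51.35
tool_pos: [0.3895, 0.3221, 0.1533]
ee_rot: [-179.9, -0.0, 159.0]
force: [-0.6, -0.5, 0.2]
gripper_width: 0.0857
```

Request:
play_rows --moves '[{"tx":0,"ty":0,"tz":-0.07,"ax":0,"ay":0,"az":0,"hand":1},{"tx":0,"ty":0,"tz":-0.17,"ax":0,"ay":0,"az":0,"hand":1},{"tx":0,"ty":0,"tz":-0.28,"ax":0,"ay":0,"az":0,"hand":1},{"tx":0,"ty":0,"tz":-0.38,"ax":0,"ay":0,"az":0,"hand":1},{"tx":0,"ty":0,"tz":-0.46,"ax":0,"ay":0,"az":0,"hand":1},{"tx":0,"ty":0,"tz":-0.5,"ax":0,"ay":0,"az":0,"hand":1},{"tx":0,"ty":0,"tz":-0.5,"ax":0,"ay":0,"az":0,"hand":1},{"tx":0,"ty":0,"tz":-0.5,"ax":0,"ay":0,"az":0,"hand":1}]'

```text
clock: 52.35
tool_pos: [0.3895, 0.3221, 0.2527]
ee_rot: [-179.9, -0.0, 159.0]
force: [0.7, -0.0, 0.3]
gripper_width: 0.0855
```

```bash
python3 - <<'E'
from h import *
im,C,st=snap('wrist','w_fin'); s,_,_=snap('side','s_fin'); t,_,_=snap('top','t_fin')
print(st['clock'],st['force'])
cv2.imwrite('pics/fin.png',np.hstack([cv2.resize(im[90:270,190:370,::-1],(400,400),interpolation=cv2.INTER_CUBIC),cv2.resize(s[260:400,290:430,::-1],(400,400),interpolation=cv2.INTER_CUBIC)]))
E
```

```text
52.35 [ 0.6933197  -0.01361589  0.31133957]
```

View pics/fin.png

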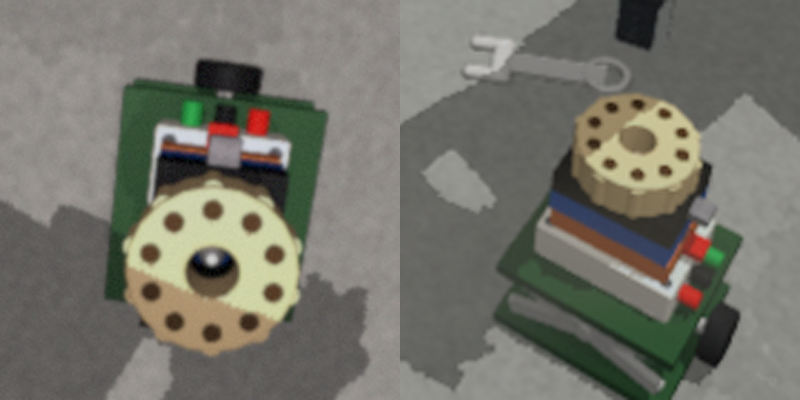

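View pics/s_fin.png

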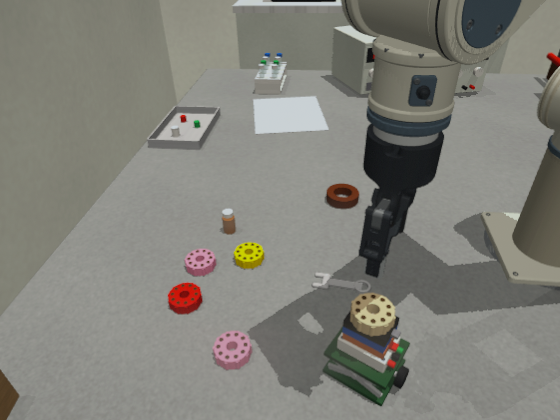

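The whole stack is flat with the wheel on top, the stud shows inside the wheel's bore, and the bystanders are at their first pixels. Handing in.

```bash
python3 -c "
from cell import *
print(job_done())"
```

```text
the job is handed in; nothing more can be done
None
```

The flow cell is stacked on the white base in the order asked: copper plate, blue spacer, graphite plate, then the beige wheel. Each part was lowered over the stud to light contact (up to about 12 N) before I released it. I handed the job in at about 52 s, with the gripper open and raised about 110 mm clear of the stack.

- **Stack:** The last wrist and side pictures show every part flat, long sides along the base, and the stud inside the wheel's hole. Contact came within 1 mm of the expected height each time.
- **Bystanders:** The vial, ring, spanner and look-alike wheels appear at their starting pixels in the side view. I judged that by eye and did not measure it. I also saved a last top picture but did not view it.
- **Camera disagreement:** The cameras disagreed by 2–3 mm on where the cell was. I corrected this by sighting the stud through each part's hole before lowering. The remaining offset was about 1 mm or less, against 4 mm of clearance.

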